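Put the bench tools back in their fitted holders

ROBOT

A 6-joint arm with a two-finger parallel gripper is mounted at the origin on a cart in front of the work surface, level with it; the furniture and walls round the work are solid. World frame = base frame: x ahead of the robot, y to its left, z up, the work surface at z = 0. Lengths are in m, angles in degrees, forces in N, time in s.
With the tool pointing down it reaches from about 0.4 to 0.825 m from the base axis. Payload 7 kg.
Tool frame: the origin (TCP) lies on the centre line of the jaws, within the pads' length; the fingertips stand 25 mm ahead of it and the grasp point (between the pads) lies 6 mm ahead of it; x points along the fingers, z is the direction in which the jaws open and shut, and the axes are right-handed (so a half turn about x gives the same grasp; the last joint's range is limited). The gripper opens to 88 mm and grips with 3 to 60 N. Pads are 19 mm wide; open, the fingers measure 130 mm over their backs; the gripper's body (78 mm by 193 mm) begins 47 mm behind the grasp point.
Start: joints at [80.334, 20.546, 0.682, 0, -70.136, -16.507], TCP at [0.298, 0.606, 0.252] pointing down, gripper open.
Joint ranges: [-176.03, 176.03], [-82.01, 121.73], [-58.28, 71.71], [-173.87, 95.51], [-174.79, -0.11], [-173.66, 173.66]. Speed limits (degrees/s): [136.94, 136.94, 172.46, 180, 180, 180].

INTERFACE

Orientations are given as [roll, pitch, yaw] about the fixed x, y, z axes, in that order (R = Rz(yaw) Ry(pitch) Rx(roll)).
In Python, from plant import ctrl gives the robot as it stands. The module is installed in compiled form; this text tells all that it offers.
- The arm moves only by the tool send_rows, never from a script. Its argument "deltas" is a list of rows, each an object of numbers: "dx", "dy", "dz": the shift along the tool's x, y, z in mm; "ax", "ay", "az": the turn, a rotation vector about the tool's x, y, z in units of 5 degrees (1.0 is 5 degrees); "fingers": the opening, from 0 (shut) to 1 (fully open). A call has 1 to 12 rows; each row shifts and turns the commanded pose from where the row before left it, along the tool's axes as they then stand; what a row does not reach is not made up. A row lasts 1/8 s, in which the tool goes at most 62.5 mm and 10.7 degrees, less where a joint would pass 70% of its speed; a pose out of reach is approached as far as the arm can. A call with a gripper value outside its range is refused whole. The fingers move at their own pace and stop on an object; the grip force is fixed at half the most. Time passes only in rows, so rows that do not move let the fingers close. It gives the time, the measured TCP pose, the force and the opening at its end, in the units of the state.
- ctrl.get_obs(): the state, without advancing time (a new reading comes with each control period).
- ctrl.snapshot(name): name is "side" or "top" or "wrist"; returns a dict with "image" (400x640x3 uint8, blue, green, red), "fx", "fy", "cx", "cy" (pixels), "R" (3x3) and "t" (3): a world point X has camera coordinates R X + t; the wrist camera has in their place "hand_eye" (4x4, takes a point from camera to tool coordinates, whose origin is the TCP and whose axes are the tool frame's). Camera axes: x right, y down, z forward; pixel columns grow to the right and rows downward; lengths in m; the calibration is good to about 2 mm. A picture is of the moment at which its call begins: read the wrist's pose just before it. There is no depth.
- ctrl.close_job(): hands the job in, once; it reports no verdict.
The state is a dict: "clock": time; "joint_pos": joint angles; "qvel": joint speeds; "tau": joint torques, N m; "tool_pos": TCP position; "orientation": TCP orientation; "force": force on the tool from outside, world axes, zero at the start; "moment": the same for the moment, N m; "opening": finger opening in m.
Only numpy, scipy, OpenCV 4.12 (cv2) and the standard library are available. Lean on these libraries where they do the work, as an engineer would, in place of code of your own. Each camera call takes 0.05 s, during which the arm holds its last target.

TASK

Clear the bench at the end of the shift by putting each of the four things back in the wooden holder made for it: the glue bottle upright in the tall round collar, the ink pot upright in the round hollow of the low square block, the sanding block flat inside the rectangular tray, and the wide brush lying in the grooved rest, along the groove, with the middle of its length over the middle of the rest. Everything sits right down on its holder's floor; leave the black cup and the big white pail where they stand.

Things in the scene. Friction and masses are not known exactly. Their poses are not given: they have to be found in the camera images.
- glue_bottle: loose white plastic glue bottle with a red nozzle, standing upright: round body 41 mm in diameter up to about 80 mm high, then a shoulder up to 97 mm, nozzle to 132 mm in all; 0.13 kg. Origin: centre of its underside; z up along its axis.
- ink_pot: loose small white pot with a black ring at the mouth, standing upright: 36 mm in diameter, 34 mm high, 0.035 kg. Origin: centre of its underside; z up along its axis.
- sanding_block: loose brown cork sanding block lying flat: 56 mm (its x) by 86 mm (its y) by 27 mm high, 0.05 kg. Origin: centre of its underside. Grip it across x.
- brush_wide: loose flat brush with a wooden handle, lying flat (it rocks a little, up to about 0.06 rad): 160 mm long along its y, 16 mm high. Handle, at most 17 mm wide, from y = -33 to +80 mm; ferrule (32 mm wide) and bristles (42 mm wide) at y = -30 to -80 mm; 0.03 kg. Origin: underside, middle of length and width; pinch the handle there across x.
- bottle_collar: fixed round dark wooden collar for the glue bottle, an open cup 45 mm high, 72 mm across at the foot, 69 mm above; its round hole is 54 mm wide and its inner floor lies 6 mm above the table. Origin: centre of its underside (on the table); z up.
- pot_well: fixed low square dark wooden block for the ink pot, 80 x 80 x 18 mm, with a round hollow 50 mm wide in its middle, whose floor lies 6 mm above the table. Origin: centre of its underside; z up.
- block_tray: fixed shallow rectangular dark wooden tray for the sanding block, outside 82 mm (its x) by 112 mm (its y), rim 12 mm high, walls 5 mm thick (inside 72 x 102 mm), inner floor 5 mm above the table. Origin: centre of its underside; the block's y lies along the tray's y, either way round.
- brush_rest: fixed wooden brush rest: base 62 mm (its x) by 84 mm (its y), dark wood, floor of the groove 6 mm above the table, with a rail 6 mm wide and 11 mm high along each side; the groove between the rails is 50 mm wide, runs along y and is open at both ends, so that the brush sticks out at both. Origin: centre of its underside; the brush's y lies along the rest's y, either way round.
- cup_black: bystander: loose black cup with a blue stick in it, 90 mm in diameter, 116 mm high without the stick, behind the work; origin at the centre of its underside. Leave it alone.
- tub_big: bystander: loose big white pail, 142 mm in diameter, 86 mm high, at the right behind the work; origin at the centre of its underside. Leave it alone.

How it is judged (in metres and radians):
At the end, for the whole second after the job is handed in: All four at rest, released, upright or flat (0.15 rad), underside within 4 mm of the holder floor: bottle and pot centred to 11 mm; block to 12 mm each way, brush to 13 mm across and 15 mm along, both turned within 0.22 rad of the holder. Cup and pail moved under 20 mm (horizontal distance between glue_bottle and bottle_collar below 0.011 m and z of glue_bottle in the frame of bottle_collar between 0.003 and 0.01 m and linear speed of each of glue_bottle, ink_pot, sanding_block, brush_wide below 0.02 m/s and angular speed of each of glue_bottle, ink_pot, sanding_block, brush_wide below 0.5 rad/s and angle between each of glue_bottle, ink_pot, sanding_block, brush_wide's own z axis and vertical below 0.15 rad and horizontal distance between ink_pot and pot_well below 0.011 m and z of ink_pot in the frame of pot_well between 0.003 and 0.01 m and x of sanding_block in the frame of block_tray between -0.012 and 0.012 m and y of sanding_block in the frame of block_tray between -0.012 and 0.012 m and angle between the y axis of sanding_block and the y axis of block_tray, either way round below 0.22 rad and z of sanding_block in the frame of block_tray between 0.002 and 0.009 m and x of brush_wide in the frame of brush_rest between -0.013 and 0.013 m and y of brush_wide in the frame of brush_rest between -0.015 and 0.015 m and angle between the y axis of brush_wide and the y axis of brush_rest, either way round below 0.22 rad and z of brush_wide in the frame of brush_rest between 0.003 and 0.01 m); the robot touches nothing.
It fails at once if the black cup is pushed or carried away (more than 20 mm) (distance of cup_black from where it was at the start of the episode above 0.02 m).
It fails at once if the big white pail is pushed or carried away (more than 20 mm) (distance of tub_big from where it was at the start of the episode above 0.02 m).
It also fails if it takes over 112 s, if anything falls off the work surface, if the arm or the gripper's body presses on something with over 40 N, if the wrist force passes 120 N, or if a joint passes its speed limit or range.

## Working session

There is one attempt and no reset: what is moved stays moved. The work goes in short steps, Python scripts to look and compute and a tool call to move; the robot and the scene stay as the last step left them, time stands still between calls to the robot, and variables do not carry over. Pictures are saved under pics/ and viewed, and the job is handed in when it is done.

Besides the shell and the picture viewer there is one more tool, called as name([rows], argument=value, ...), one row to a line, values as JSON. send_rows: Moves the arm, as the interface text tells. Its arguments: {"type":"object","properties":{"deltas":{"type":"array","items":{"type":"object","properties":{"dx":{"type":"number"},"dy":{"type":"number"},"dz":{"type":"number"},"ax":{"type":"number"},"ay":{"type":"number"},"az":{"type":"number"},"fingers":{"type":"number"}}}}},"required":["deltas"]}

```bash
mkdir -p pics; ls; python3 - <<'E'
from plant import ctrl
import cv2
print(ctrl.get_obs())
for n in ("side","top","wrist"):
    s=ctrl.snapshot(n); cv2.imwrite(f"pics/{n}0.png",s["image"])
    print(n,{k:v for k,v in s.items() if k!="image"})
E
```

```text
pics
{'clock': 0.0, 'joint_pos': array([ 8.03339644e+01,  2.05914131e+01,  6.33944094e-01, -1.91598512e-02,
       -7.01356642e+01, -1.65073718e+01]), 'qvel': array([-0.0698038 , -0.00411494, -0.01264308,  0.01118194, -0.01227639,
       -0.07927198]), 'tau': array([-5.39185075e-04, -5.82718170e+01,  2.93048036e+01,  6.99754804e+00,
        7.03870930e-03, -1.48589302e-04]), 'tool_pos': array([0.29755964, 0.60537958, 0.25062721]), 'orientation': array([   5.56323705,   89.90514054, -110.61669541]), 'force': array([ 0.13829778, -0.18545824,  0.28039023]), 'moment': array([ 0.04584926,  0.03056872, -0.0356285 ]), 'opening': 0.08724923483029597}
side {'fx': 371.35991295774426, 'fy': 371.35991295774426, 'cx': 318.51361202634024, 'cy': 200.28911805841418, 'R': array([[ 0.9506327 , -0.30971642, -0.01931873],
       [-0.20546208, -0.5815395 , -0.78714493],
       [ 0.23255711,  0.75225498, -0.61646544]]), 't': array([-0.63323476,  0.06516177,  0.91392111])}
top {'fx': 411.9649539971584, 'fy': 411.9649539971584, 'cx': 323.01908896368195, 'cy': 200.048413021219, 'R': array([[ 0.02332602, -0.99961421, -0.0150776 ],
       [-0.98373499, -0.0202634 , -0.1784793 ],
       [ 0.17810492,  0.01899558, -0.98382814]]), 't': array([-0.16533141,  0.60000827,  0.97217777])}
wrist {'fx': 326.44855788920796, 'fy': 326.44855788920796, 'cx': 322.9294638603082, 'cy': 196.1111877190314, 'hand_eye': array([[ 5.39466729e-04, -3.03817312e-01,  9.52730156e-01,
        -1.33293606e-01],
       [ 1.02741580e-03, -9.52729623e-01, -3.03817724e-01,
         8.26542160e-02],
       [ 9.99999327e-01,  1.14274957e-03, -2.01819227e-04,
         9.51472460e-04],
       [ 0.00000000e+00,  0.00000000e+00,  0.00000000e+00,
         1.00000000e+00]])}
```

View pics/side0.png

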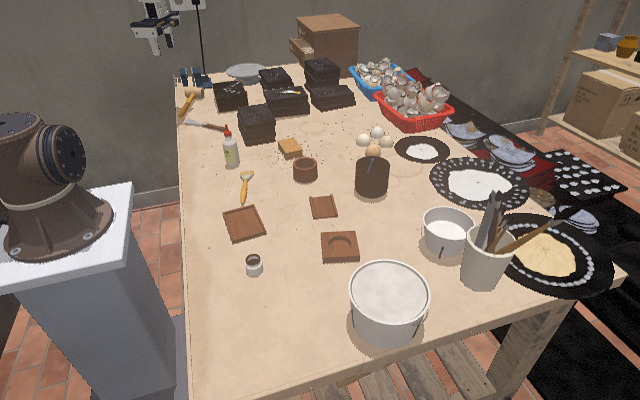

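View pics/top0.png

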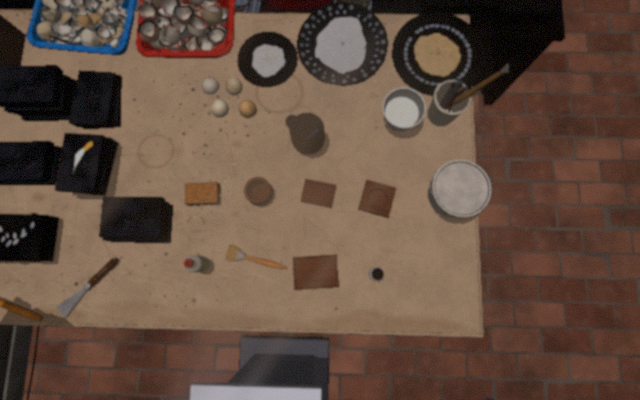

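View pics/wrist0.png

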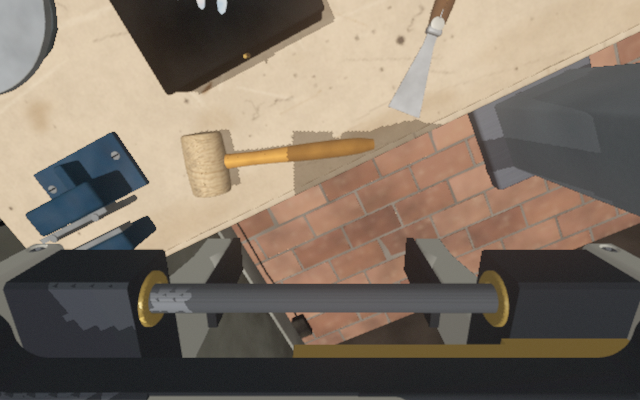

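The overhead view shows all eight items, at pixels: bottle (195,264), brush (255,258), cork block (201,194), collar (259,192), rest (319,193), well (377,198), tray (316,272) and pot (376,274). Next I'll measure them with colour masks.

```bash
cat > h.py <<'E'
import numpy as np, cv2
from plant import ctrl
from scipy.spatial.transform import Rotation as Ro
def cam(n):
    if n=="wrist":
        o=ctrl.get_obs(); s=ctrl.snapshot(n)
        Rw=Ro.from_euler('xyz',o['orientation'],degrees=True).as_matrix()
        H=s['hand_eye']; C=Rw@H[:3,3]+o['tool_pos']; Rc=Rw@H[:3,:3]
    else:
        s=ctrl.snapshot(n); Rc=s['R'].T; C=-Rc@s['t']
    return s['image'],np.array([s['fx'],s['fy'],s['cx'],s['cy']]),Rc,C
def px2w(c,uv,z):
    _,k,Rc,C=c; uv=np.atleast_2d(uv).astype(float)
    d=np.c_[(uv[:,0]-k[2])/k[0],(uv[:,1]-k[3])/k[1],np.ones(len(uv))]@Rc.T
    return C+d*((z-C[2])/d[:,2])[:,None]
def w2px(c,X):
    _,k,Rc,C=c; p=(np.atleast_2d(X)-C)@Rc
    return np.c_[k[0]*p[:,0]/p[:,2]+k[2],k[1]*p[:,1]/p[:,2]+k[3]]
def rectify(c,x0,x1,y0,y1,z,mm=1.0):
    # orthographic view of plane z: rows = -x (ahead up), cols = -y ; mm per pixel
    s=mm/1000; W=int((y1-y0)/s);Hh=int((x1-x0)/s)
    w=np.array([[x1,y1,z],[x1,y0,z],[x0,y0,z],[x0,y1,z]])
    M=cv2.getPerspectiveTransform(w2px(c,w).astype(np.float32),np.float32([[0,0],[W,0],[W,Hh],[0,Hh]]))
    return cv2.warpPerspective(c[0],M,(W,Hh),flags=cv2.INTER_CUBIC)
E
python3 - <<'E'
from h import *
c=cam("top")
for n,uv,z in [("bottle base?",(197,266),.05),("brush",(257,258),.01),("block",(201,194),.027),("collar",(259,192),.045),("rest",(319,193),.01),("well",(377,198),.018),("tray",(316,272),.01),("pot",(376,274),.034),("pail",(461,189),.086),("cup",(309,133),.1)]:
    p=px2w(c,uv,z)[0]; print(n,p.round(3),np.hypot(*p[:2]).round(3))
cv2.imwrite("pics/topcrop.png",cv2.resize(c[0][165:305,170:410],None,fx=3.3,fy=3.3,interpolation=cv2.INTER_CUBIC))
c=cam("side");cv2.imwrite("pics/sidecrop.png",cv2.resize(c[0][110:290,200:400],None,fx=3.3,fy=3.3,interpolation=cv2.INTER_CUBIC))
E
```

```text
bottle base? [0.434 0.151 0.05 ] 0.46
brush [0.459 0.013 0.01 ] 0.459
block [0.617 0.162 0.027] 0.638
collar [0.622 0.01  0.045] 0.622
rest [ 0.63 -0.14  0.01] 0.645
well [ 0.618 -0.29   0.018] 0.683
tray [ 0.427 -0.138  0.01 ] 0.449
pot [ 0.426 -0.286  0.034] 0.513
pail [ 0.631 -0.484  0.086] 0.795
cup [ 0.761 -0.115  0.1  ] 0.769
```

View pics/topcrop.png

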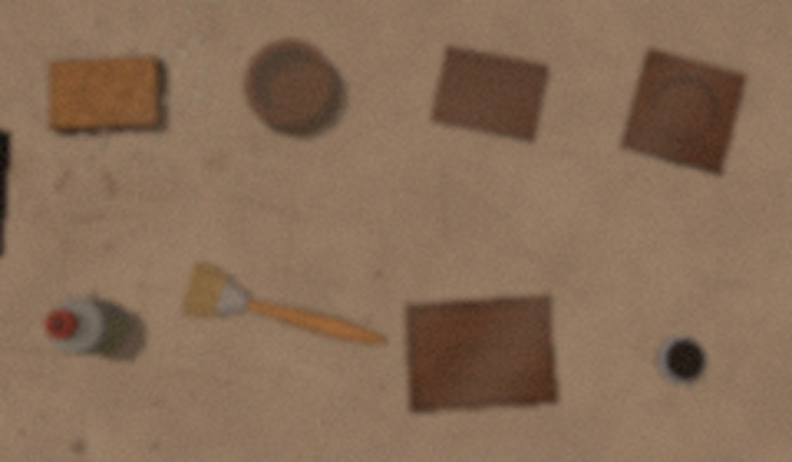

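View pics/sidecrop.png

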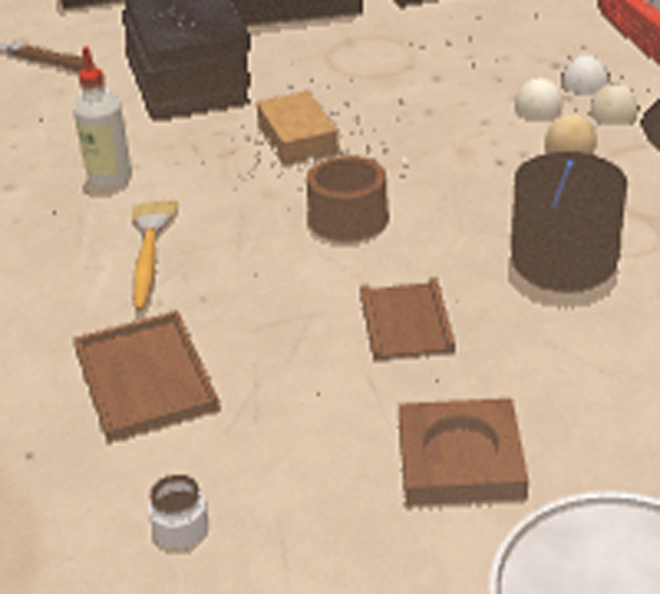

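```bash
python3 - <<'E'
from h import *
c=cam("top"); im=c[0]
lab=cv2.cvtColor(im,cv2.COLOR_BGR2LAB).astype(float)
bg=cv2.medianBlur(im,0+101) if False else None
x0,x1,y0,y1=.33,.72,-.40,.27
for z,nm in((0.01,"r10"),):
    r=rectify(c,x0,x1,y0,y1,z,1.0); cv2.imwrite(f"pics/{nm}.png",r)
hsv=cv2.cvtColor(r,cv2.COLOR_BGR2HSV)
L=cv2.cvtColor(r,cv2.COLOR_BGR2LAB)
print(np.median(L.reshape(-1,3),0))
d=np.linalg.norm(L.astype(float)-np.median(L.reshape(-1,3),0),axis=2)
m=(d>28).astype(np.uint8)
m=cv2.morphologyEx(m,cv2.MORPH_OPEN,np.ones((3,3)))
for q in cv2.findContours(m,cv2.RETR_EXTERNAL,cv2.CHAIN_APPROX_NONE)[0]:
    if cv2.contourArea(q)>300:
        (u,v),(w,h),a=cv2.minAreaRect(q); print("x %.4f y %.4f"%(x1-v/1000,y1-u/1000),"w%.0f h%.0f a%.1f"%(w,h,a))
cv2.imwrite("pics/m10.png",m*255)
E
```

```text
[130. 135. 144.]
x 0.4265 y -0.2915 w33 h31 a90.0
x 0.4430 y 0.1825 w24 h33 a90.0
x 0.4395 y 0.1441 w45 h44 a4.5
x 0.4283 y -0.1364 w83 h114 a85.2
x 0.5515 y 0.2530 w119 h34 a90.0
x 0.6213 y 0.1635 w62 h93 a86.2
x 0.6304 y -0.1382 w84 h64 a10.8
x 0.6187 y -0.2906 w83 h85 a14.6
x 0.6300 y 0.0165 w84 h70 a45.0
```

View pics/m10.png

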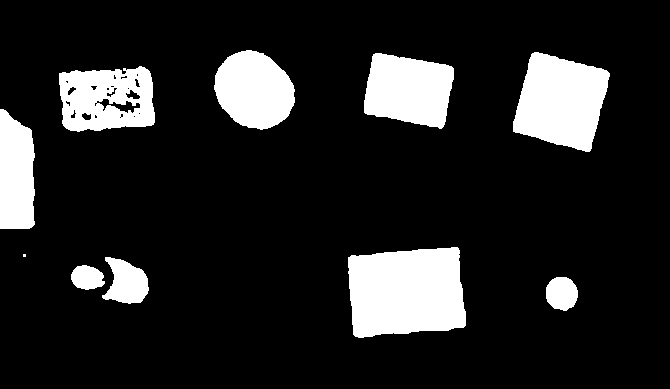

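```bash
cat >> h.py <<'E'
def frame(phi):
    "tool x down, tool z at heading phi (deg)"
    z=np.array([np.cos(np.radians(phi)),np.sin(np.radians(phi)),0]);x=np.array([0,0,-1.]);return np.c_[x,np.cross(z,x),z]
def plan(p,phi,n=None):
    o=ctrl.get_obs(); R=Ro.from_euler('xyz',o['orientation'],degrees=True).as_matrix()
    d=R.T@(np.array(p)-o['tool_pos'])*1000
    rv=Ro.from_matrix(R.T@frame(phi)).as_rotvec(degrees=True)
    print("t",o['clock'],"pos",o['tool_pos'].round(4),"z heading",np.degrees(np.arctan2(R[1,2],R[0,2])).round(2),"open",round(o['opening'],4),"F",o['force'].round(1))
    print(" total shift in present tool axes mm",d.round(1),"turn units(5deg)",(rv/5).round(2))
    # with the turn spread: shift first in present frame, then turn
def st():
    o=ctrl.get_obs(); R=Ro.from_euler('xyz',o['orientation'],degrees=True).as_matrix()
    print("t",o['clock'],"pos",o['tool_pos'].round(4),"z heading",np.degrees(np.arctan2(R[1,2],R[0,2])).round(2),"down",R[:,0].round(3),"open",round(o['opening'],4),"F",o['force'].round(1),"q",o['joint_pos'].round(0))
E
python3 - <<'E'
from h import *
st()
for phi in (90,-90,0,180): plan([.45,.0,.33],phi)
E
```

```text
t 0.3 pos [0.2977 0.6056 0.2512] z heading -116.17 down [-0.    -0.001 -1.   ] open 0.0877 F [ 0.  -0.   0.5] q [ 80.  21.   1.  -0. -70. -17.]
t 0.3 pos [0.2977 0.6056 0.2512] z heading -116.17 open 0.0877 F [ 0.  -0.   0.5]
 total shift in present tool axes mm [-78.5 403.9 476.4] turn units(5deg) [ 3.077e+01  0.000e+00 -1.000e-02]
t 0.3 pos [0.2977 0.6056 0.2512] z heading -116.17 open 0.0877 F [ 0.  -0.   0.5]
 total shift in present tool axes mm [-78.5 403.9 476.4] turn units(5deg) [-5.23  0.01  0.  ]
t 0.3 pos [0.2977 0.6056 0.2512] z heading -116.17 open 0.0877 F [ 0.  -0.   0.5]
 total shift in present tool axes mm [-78.5 403.9 476.4] turn units(5deg) [-2.323e+01  1.000e-02  1.000e-02]
t 0.3 pos [0.2977 0.6056 0.2512] z heading -116.17 open 0.0877 F [ 0.  -0.   0.5]
 total shift in present tool axes mm [-78.5 403.9 476.4] turn units(5deg) [ 1.277e+01  1.000e-02 -0.000e+00]
```

```bash
python3 - <<'E'
from h import *
plan([.49,-.06,.36],-90)
E
```

```text
t 0.3 pos [0.2977 0.6056 0.2512] z heading -116.17 open 0.0877 F [ 0.  -0.   0.5]
 total shift in present tool axes mm [-108.4  466.2  512.6] turn units(5deg) [-5.23  0.01  0.  ]
```

send_rows([
  {"dx": -9, "dy": 38.8, "dz": 42.7, "fingers": 1},
  {"dx": -9, "dy": 38.8, "dz": 42.7, "fingers": 1},
  {"dx": -9, "dy": 38.8, "dz": 42.7, "fingers": 1},
  {"dx": -9, "dy": 38.8, "dz": 42.7, "fingers": 1},
  {"dx": -9, "dy": 38.8, "dz": 42.7, "fingers": 1},
  {"dx": -9, "dy": 38.8, "dz": 42.7, "fingers": 1},
  {"dx": -9, "dy": 38.8, "dz": 42.7, "fingers": 1},
  {"dx": -9, "dy": 38.8, "dz": 42.7, "fingers": 1},
  {"dx": -9, "dy": 38.8, "dz": 42.7, "fingers": 1},
  {"dx": -9, "dy": 38.8, "dz": 42.7, "fingers": 1},
  {"dx": -9, "dy": 38.8, "dz": 42.7, "fingers": 1},
  {"dx": -9, "dy": 38.8, "dz": 42.7, "fingers": 1},
])

```text
validation failed for argument at $.de...
```

send_rows([
  {"ax": -1.7, "fingers": 1},
  {"ax": -1.7, "fingers": 1},
  {"ax": -1.83, "fingers": 1},
  {"fingers": 1},
  {"fingers": 1},
])

```text
validation failed for argument at $.de...
```

```bash
python3 - <<'E'
from h import *
st()
c=cam("wrist"); cv2.imwrite("pics/w1.png",c[0])
import pickle; pickle.dump(c,open("w1.pkl","wb"))
E
```

```text
t 0.3 pos [0.2977 0.6056 0.2512] z heading -116.17 down [-0.    -0.001 -1.   ] open 0.0877 F [ 0.  -0.   0.5] q [ 80.  21.   1.  -0. -70. -17.]
```

View pics/w1.png

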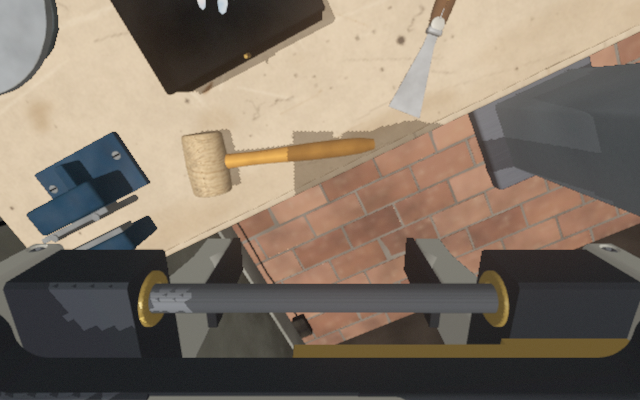

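send_rows([
  {"dx": -9, "dy": 38.8, "dz": 42.7, "ax": 0, "ay": 0, "az": 0, "fingers": 1},
])

```text
clock: 0.48
tool_pos: [0.313, 0.5515, 0.2583]
orientation: [11.9, 89.8, -104.1]
force: [0.6, -1.8, 0.6]
opening: 0.0877
```

send_rows([
  {"dx": -9, "dy": 38.8, "dz": 42.7, "ax": 0, "ay": 0, "az": 0, "fingers": 1},
  {"dx": -9, "dy": 38.8, "dz": 42.7, "ax": 0, "ay": 0, "az": 0, "fingers": 1},
  {"dx": -9, "dy": 38.8, "dz": 42.7, "ax": 0, "ay": 0, "az": 0, "fingers": 1},
  {"dx": -9, "dy": 38.8, "dz": 42.7, "ax": 0, "ay": 0, "az": 0, "fingers": 1},
  {"dx": -9, "dy": 38.8, "dz": 42.7, "ax": 0, "ay": 0, "az": 0, "fingers": 1},
  {"dx": -9, "dy": 38.8, "dz": 42.7, "ax": 0, "ay": 0, "az": 0, "fingers": 1},
  {"dx": -9, "dy": 38.8, "dz": 42.7, "ax": 0, "ay": 0, "az": 0, "fingers": 1},
  {"dx": -9, "dy": 38.8, "dz": 42.7, "ax": 0, "ay": 0, "az": 0, "fingers": 1},
  {"dx": -9, "dy": 38.8, "dz": 42.7, "ax": 0, "ay": 0, "az": 0, "fingers": 1},
  {"dx": -9, "dy": 38.8, "dz": 42.7, "ax": 0, "ay": 0, "az": 0, "fingers": 1},
  {"dx": -9, "dy": 38.8, "dz": 42.7, "ax": 0, "ay": 0, "az": 0, "fingers": 1},
])

```text
clock: 1.85
tool_pos: [0.4897, -0.0614, 0.3603]
orientation: [131.2, 89.9, 15.0]
force: [1.4, -0.1, -0.3]
opening: 0.0878
```

send_rows([
  {"dx": 0, "dy": 0, "dz": 0, "ax": -1.7, "ay": 0, "az": 0, "fingers": 1},
  {"dx": 0, "dy": 0, "dz": 0, "ax": -1.7, "ay": 0, "az": 0, "fingers": 1},
  {"dx": 0, "dy": 0, "dz": 0, "ax": -1.83, "ay": 0, "az": 0, "fingers": 1},
  {"dx": 0, "dy": 0, "dz": 0, "ax": 0, "ay": 0, "az": 0, "fingers": 1},
])

```text
clock: 2.35
tool_pos: [0.4895, -0.0596, 0.3596]
orientation: [124.7, 90.0, 34.6]
force: [0.4, -0.4, -0.3]
opening: 0.0876
```

```bash
python3 - <<'E'
from h import *
st()
c=cam("wrist"); cv2.imwrite("pics/w2.png",c[0])
import pickle; pickle.dump(c,open("w2.pkl","wb"))
E
```

```text
t 2.35 pos [ 0.4895 -0.0596  0.3596] z heading -90.09 down [ 0.  0. -1.] open 0.0876 F [ 0.4 -0.4 -0.3] q [ 16.  -0. -11.  -0. -79.  74.]
```

View pics/w2.png

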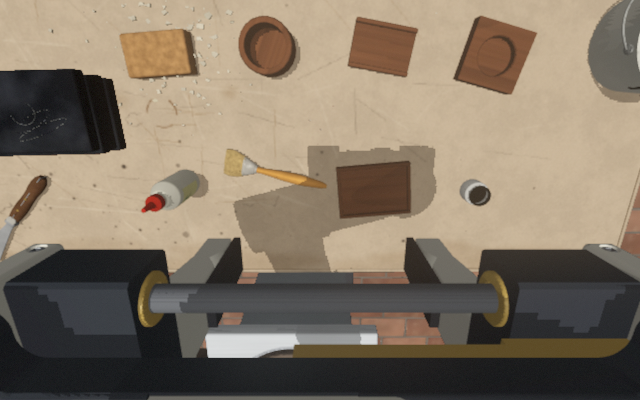

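The wrist view shows everything: block (157,54), collar (267,45), rest (383,47), well (496,54), bottle with nozzle (150,207), brush middle about (275,173), tray (373,189) and pot (475,193). I'll refine each one on the plane at its own height.

```bash
cat > meas.py <<'E'
from h import *
import pickle,sys
def blobs(c,z,box,f,amin=200,name=None):
    x0,x1,y0,y1=box; r=rectify(c,x0,x1,y0,y1,z,0.5)
    m=f(r).astype(np.uint8); m=cv2.morphologyEx(m,cv2.MORPH_CLOSE,np.ones((7,7))); m=cv2.morphologyEx(m,cv2.MORPH_OPEN,np.ones((5,5)))
    q=max(cv2.findContours(m,cv2.RETR_EXTERNAL,cv2.CHAIN_APPROX_NONE)[0],key=cv2.contourArea)
    (u,v),(w,h),a=cv2.minAreaRect(q); (eu,ev),er=cv2.minEnclosingCircle(q)
    b=cv2.boxPoints(((u,v),(w,h),a)); e=[b[1]-b[0],b[2]-b[1]]; e=max(e,key=np.linalg.norm)
    # world dir of long side: dx=-dv, dy=-du
    d=np.array([-e[1],-e[0]]); d=d if d[1]>0 else -d
    yaw=np.degrees(np.arctan2(-d[0],d[1]))
    if name:
        r=r.copy(); cv2.drawContours(r,[b.astype(int)],0,(0,255,0),1); cv2.drawContours(r,[q],0,(255,0,0),1); cv2.imwrite("pics/"+name+".png",r)
    return dict(x=round(x1-v*.0005,4),y=round(y1-u*.0005,4),w=w*.5,h=h*.5,yaw=round(yaw,1),cx=round(x1-ev*.0005,4),cy=round(y1-eu*.0005,4),r=er*.5),r
E
python3 - <<'E'
from meas import *
c=pickle.load(open("w2.pkl","rb"))
hs=lambda r:cv2.cvtColor(r,cv2.COLOR_BGR2HSV)
r=rectify(c,.38,.70,-.36,.24,.012,1)
h=hs(r)
for n,x,y in(("tray",.43,-.136),("rest",.63,-.138),("table",.53,-.2),("block",.617,.16)):
    print(n,h[int((.70-x)*1000),int((.24-y)*1000)])
wood=lambda r:(hs(r)[...,2]<165)&(hs(r)[...,1]>110)&(hs(r)[...,0]<14)
dark=lambda r:(hs(r)[...,2]<150)
cork=lambda r:(hs(r)[...,1]>120)&(hs(r)[...,2]>100)
ims=[]
for n,z,x,y,s,f in(("tray",.012,.43,-.136,.09,wood),("rest",.011,.63,-.138,.07,wood),("well",.018,.62,-.29,.07,wood),("collar",.045,.62,.012,.055,wood),("block",.027,.617,.162,.07,cork),("pot",.034,.426,-.288,.035,lambda r:hs(r)[...,2]<120)):
    d,im=blobs(c,z,(x-s,x+s,y-s,y+s),f,name=None if 0 else "b_"+n); print(n,d); ims.append(cv2.resize(im,(250,250)))
cv2.imwrite("pics/blobs.png",np.vstack([np.hstack(ims[:3]),np.hstack(ims[3:])]))
E
```

```text
tray [ 12 129  85]
rest [ 11 134 129]
table [ 17  60 201]
block [ 16 127 193]
tray {'x': 0.4283, 'y': -0.1384, 'w': 81.88823699951172, 'h': 109.75614166259766, 'yaw': np.float32(5.1), 'cx': 0.4284, 'cy': -0.1382, 'r': 67.36348724365234}
rest {'x': 0.63, 'y': -0.14, 'w': 82.19059753417969, 'h': 60.75442886352539, 'yaw': np.float32(-9.9), 'cx': 0.6297, 'cy': -0.1402, 'r': 49.976295471191406}
well {'x': 0.6183, 'y': -0.2906, 'w': 84.2458267211914, 'h': 80.2701644897461, 'yaw': np.float32(-14.6), 'cx': 0.6185, 'cy': -0.2907, 'r': 56.84468460083008}
collar {'x': 0.6274, 'y': 0.0121, 'w': 67.15086364746094, 'h': 66.14386749267578, 'yaw': np.float32(-32.0), 'cx': 0.6272, 'cy': 0.0119, 'r': 33.871341705322266}
block {'x': 0.6198, 'y': 0.1592, 'w': 53.957489013671875, 'h': 84.11420440673828, 'yaw': np.float32(4.2), 'cx': 0.6203, 'cy': 0.1593, 'r': 48.532100677490234}
pot {'x': 0.4265, 'y': -0.2905, 'w': 30.0, 'h': 31.0, 'yaw': np.float32(-0.0), 'cx': 0.427, 'cy': -0.2903, 'r': 16.577518463134766}
```

View pics/blobs.png

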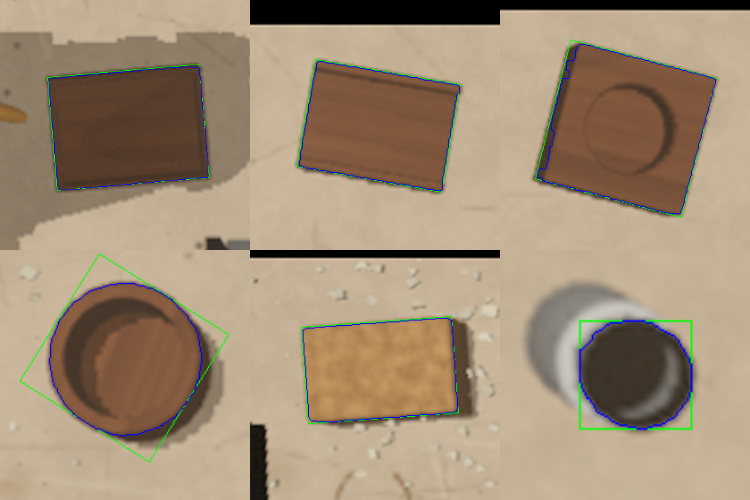

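```bash
python3 - <<'E'
from meas import *
c=pickle.load(open("w2.pkl","rb")); t=cam("top")
hs=lambda r:cv2.cvtColor(r,cv2.COLOR_BGR2HSV)
# brush: rectify at z=.008
box=(.40,.56,-.09,.09)
d,im=blobs(c,.008,box,lambda r:(hs(r)[...,1]>120)&(hs(r)[...,0]<30)&~((hs(r)[...,0]<14)&(hs(r)[...,2]<130)),name="b_handle"); print("handle",d)
A=im
# bottle nozzle red
for cc,nm in((c,"wrist"),(t,"top")):
    h=hs(cc[0]); m=((h[...,0]<8)|(h[...,0]>172))&(h[...,1]>150)
    m[:, :100]=0; m[:,260:]=0; m[:140]=0; m[300:]=0
    v,u=np.nonzero(m); print(nm,len(u),u.min(),u.max(),v.min(),v.max())
    for z in (.115,.12,.132): print(z,px2w(cc,[(u.mean(),v.mean())],z).round(4))
r=rectify(c,.40,.56,.05,.23,0,.5); 
cv2.imwrite("pics/bb.png",np.hstack([A,r]))
E
```

```text
handle {'x': 0.4472, 'y': -0.0122, 'w': 108.54039001464844, 'h': 16.200538635253906, 'yaw': np.float32(-14.9), 'cx': 0.4463, 'cy': -0.012, 'r': 54.270782470703125}
wrist 265 142 164 194 211
0.115 [[0.4427 0.1466 0.115 ]]
0.12 [[0.4444 0.1439 0.12  ]]
0.132 [[0.4485 0.1373 0.132 ]]
top 53 101 192 141 266
0.115 [[0.4938 0.1948 0.115 ]]
0.12 [[0.4934 0.1928 0.12  ]]
0.132 [[0.4925 0.1882 0.132 ]]
```

View pics/bb.png

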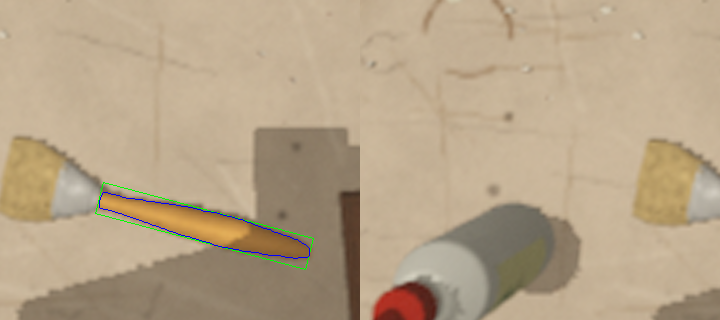

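```bash
python3 - <<'E'
from meas import *
c=pickle.load(open("w2.pkl","rb")); t=cam("top"); s=cam("side")
hs=lambda r:cv2.cvtColor(r,cv2.COLOR_BGR2HSV)
P=[]
for cc,nm,b in((c,"wrist",(130,180,185,230)),(t,"top",(180,210,255,275)),(s,"side",(215,240,115,145))):
    h=hs(cc[0]); m=((h[...,0]<10)|(h[...,0]>170))&(h[...,1]>110)
    k=np.zeros_like(m); k[b[2]:b[3],b[0]:b[1]]=1; m&=k
    v,u=np.nonzero(m); uv=[u.mean(),v.mean()]; print(nm,len(u),u.min(),u.max(),v.min(),v.max())
    d=px2w(cc,[uv],0)[0]-cc[3]; P.append((cc[3],d/np.linalg.norm(d)))
A=sum(np.eye(3)-np.outer(d,d) for _,d in P); b=sum((np.eye(3)-np.outer(d,d))@C for C,d in P)
X=np.linalg.solve(A,b); print("nozzle",X.round(4),[np.linalg.norm(np.cross(X-C,d)).round(4) for C,d in P])
# side view: body columns at base
cv2.imwrite("pics/bs.png",cv2.resize(s[0][115:205,200:320],None,fx=6,fy=6,interpolation=cv2.INTER_CUBIC)[:540])
for p in ([.437,.150,0],[.437,.150,.132]): print(w2px(s,p),w2px(c,p),w2px(t,p))
E
```

```text
wrist 297 141 164 194 212
top 70 183 192 259 267
side 54 224 230 124 136
nozzle [0.4402 0.1534 0.1064] [np.float64(0.0017), np.float64(0.0016), np.float64(0.0005)]
[[231.54193011 163.47650425]] [[188.51050198 182.61278576]] [[203.64669087 265.42249997]]
[[223.87805512 123.76256393]] [[144.56529199 212.18835397]] [[185.96266382 264.10530081]]
```

View pics/bs.png

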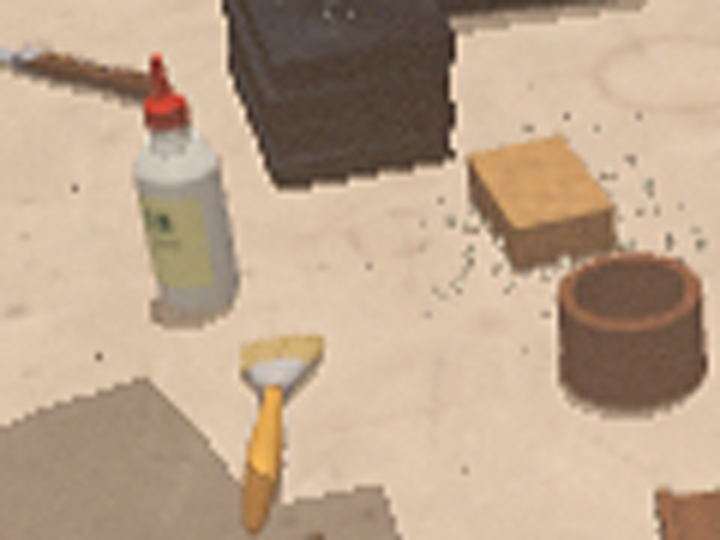

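send_rows([
  {"dx": 20, "dy": -10, "dz": -40, "ax": 0, "ay": 0, "az": 0, "fingers": 1},
  {"dx": 20, "dy": -10, "dz": -45, "ax": 0, "ay": 0, "az": 0, "fingers": 1},
  {"dx": 30, "dy": -10, "dz": -45, "ax": 0, "ay": 0, "az": 0, "fingers": 1},
  {"dx": 30, "dy": -10, "dz": -41, "ax": 0, "ay": 0, "az": 0, "fingers": 1},
  {"dx": 40, "dy": -10.5, "dz": -40.6, "ax": 0, "ay": 0, "az": 0, "fingers": 1},
  {"dx": 40, "dy": 0, "dz": 0, "ax": 0, "ay": 0, "az": 0, "fingers": 1},
  {"dx": 0, "dy": 0, "dz": 0, "ax": 0, "ay": 0, "az": 0, "fingers": 1},
  {"dx": 0, "dy": 0, "dz": 0, "ax": 0, "ay": 0, "az": 0, "fingers": 1},
])

```text
clock: 3.55
tool_pos: [0.44, 0.1524, 0.181]
orientation: [106.6, 89.9, 16.5]
force: [-0.2, 0.6, 0.2]
opening: 0.0877
```

```bash
python3 - <<'E'
from h import *
st(); plan([.439,.152,.095],-90)
c=cam("wrist"); 
s=cam("side")
for p in ([.439,.152,0],[.439,.152,.132]): print(w2px(c,p))
cv2.imwrite("pics/w3.png",c[0])
cv2.imwrite("pics/s3.png",cv2.resize(s[0][80:290,200:440],None,fx=2.8,fy=2.8))
print(px2w(s,[(371,166)],.116)) 
E
```

```text
t 3.55 pos [0.44   0.1524 0.181 ] z heading -90.06 down [ 0.001  0.    -1.   ] open 0.0877 F [-0.2  0.6  0.2] q [ 43.   4. -31.   0. -55.  46.]
t 3.55 pos [0.44   0.1524 0.181 ] z heading -90.06 open 0.0877 F [-0.2  0.6  0.2]
 total shift in present tool axes mm [86.  -1.1  0.4] turn units(5deg) [-0.01 -0.   -0.02]
[[322.60722283 180.18150692]]
[[322.29572429 235.58525555]]
[[ 0.74630464 -0.16730932  0.116     ]]
```

View pics/w3.png

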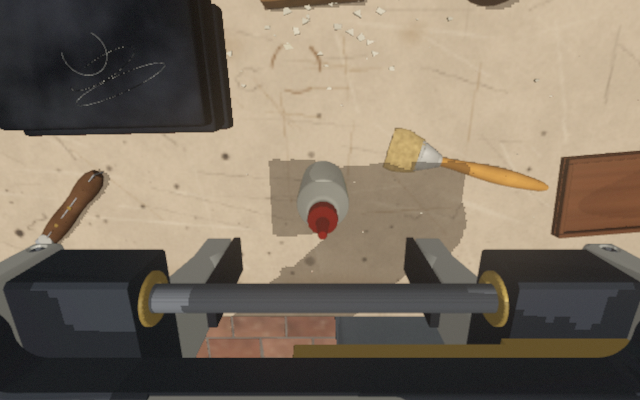

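View pics/s3.png

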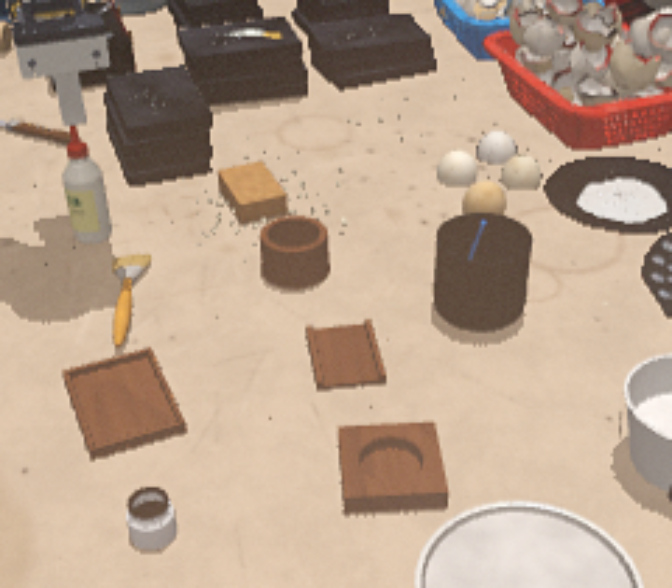

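```bash
python3 - <<'E'
from h import *
s=cam("side");t=cam("top"); print(s[3],t[3])
print(px2w(s,[(373,165.7)],.116), px2w(t,[(309,131)],.116))
th=np.linspace(0,2*np.pi,40)
im=t[0].copy(); i2=s[0].copy()
for C in ((.76,-.115),(.755,-.155)):
  for z in (0,.116):
    P=np.c_[C[0]+.045*np.cos(th),C[1]+.045*np.sin(th),0*th+z]
    for I,cc in((im,t),(i2,s)):
        cv2.polylines(I,[w2px(cc,P).astype(np.int32)],True,(0,255,0) if z else (0,0,255),1)
cv2.imwrite("pics/cup.png",np.hstack([cv2.resize(im[90:180,260:360],(400,360)),cv2.resize(i2[140:220,330:420],(400,360))]))
E
```

```text
[ 0.40282309 -0.84573077  0.60245924] [ 0.42095601 -0.1715765   1.0610521 ]
[[ 0.75134868 -0.16771605  0.116     ]] [[ 0.76015209 -0.11566189  0.116     ]]
```

View pics/cup.png

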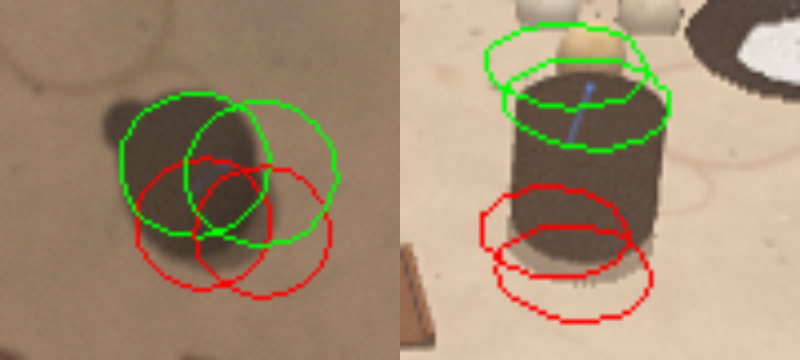

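send_rows([
  {"dx": 30, "dy": -1, "dz": 0, "ax": 0, "ay": 0, "az": 0, "fingers": 1},
  {"dx": 30, "dy": 0, "dz": 0, "ax": 0, "ay": 0, "az": 0, "fingers": 1},
  {"dx": 15, "dy": 0, "dz": 0, "ax": 0, "ay": 0, "az": 0, "fingers": 1},
  {"dx": 11, "dy": 0, "dz": 0, "ax": 0, "ay": 0, "az": 0, "fingers": 1},
  {"dx": 0, "dy": 0, "dz": 0, "ax": 0, "ay": 0, "az": 0, "fingers": 1},
  {"dx": 0, "dy": 0, "dz": 0, "ax": 0, "ay": 0, "az": 0, "fingers": 0},
  {"dx": 0, "dy": 0, "dz": 0, "ax": 0, "ay": 0, "az": 0, "fingers": 0},
  {"dx": 0, "dy": 0, "dz": 0, "ax": 0, "ay": 0, "az": 0, "fingers": 0},
  {"dx": 0, "dy": 0, "dz": 0, "ax": 0, "ay": 0, "az": 0, "fingers": 0},
  {"dx": 0, "dy": 0, "dz": 0, "ax": 0, "ay": 0, "az": 0, "fingers": 0},
])

```text
clock: 5.0
tool_pos: [0.4382, 0.1522, 0.0936]
orientation: [131.5, 90.0, 41.5]
force: [0.5, 0.2, 0.6]
opening: 0.0434
```

send_rows([
  {"dx": 0, "dy": 0, "dz": 0, "ax": 0, "ay": 0, "az": 0, "fingers": 0},
  {"dx": -10, "dy": 0, "dz": 0, "ax": 0, "ay": 0, "az": 0, "fingers": 0},
  {"dx": -20, "dy": 0, "dz": 0, "ax": 0, "ay": 0, "az": 0, "fingers": 0},
  {"dx": -35, "dy": 0, "dz": 0, "ax": 0, "ay": 0, "az": 0, "fingers": 0},
])

```text
clock: 5.5
tool_pos: [0.4374, 0.1515, 0.1588]
orientation: [-52.3, 89.8, -142.4]
force: [0.9, 1.1, -0.6]
opening: 0.0391
```

```bash
python3 - <<'E'
from h import *
plan([.627,.012,.185],-90)
c=cam("wrist"); s=cam("side")
cv2.imwrite("pics/w4.png",np.hstack([cv2.resize(c[0][120:300,200:460],(390,270)),cv2.resize(s[0][80:260,190:390],(300,270))]))
E
```

```text
t 5.5 pos [0.4374 0.1515 0.1588] z heading -90.04 open 0.0391 F [ 0.9  1.1 -0.6]
 total shift in present tool axes mm [-26.4 189.7 139.5] turn units(5deg) [-0.01  0.02  0.03]
```

View pics/w4.png

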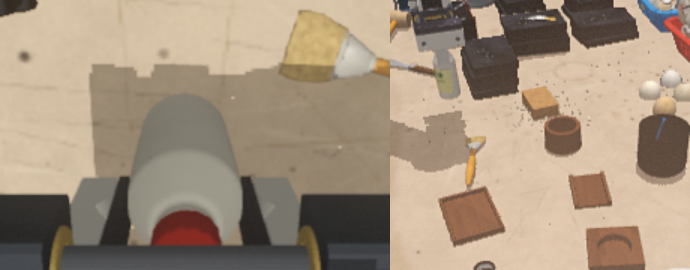

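send_rows([
  {"dx": -4, "dy": 28, "dz": 28, "ax": 0, "ay": 0, "az": 0, "fingers": 0},
  {"dx": -4, "dy": 40, "dz": 30, "ax": 0, "ay": 0, "az": 0, "fingers": 0},
  {"dx": -2, "dy": 42, "dz": 30, "ax": 0, "ay": 0, "az": 0, "fingers": 0},
  {"dx": 0, "dy": 42, "dz": 28, "ax": 0, "ay": 0, "az": 0, "fingers": 0},
  {"dx": 0, "dy": 37.7, "dz": 23.5, "ax": 0, "ay": 0, "az": 0, "fingers": 0},
  {"dx": 0, "dy": 0, "dz": 0, "ax": 0, "ay": 0, "az": 0, "fingers": 0},
  {"dx": 0, "dy": 0, "dz": 0, "ax": 0, "ay": 0, "az": 0, "fingers": 0},
])

```text
clock: 6.48
tool_pos: [0.6271, 0.0123, 0.1678]
orientation: [-85.2, 89.9, -175.2]
force: [-1.2, -0.4, -2.2]
opening: 0.0393
```

```bash
python3 - <<'E'
from h import *
plan([.627,.012,.102],-90)
c=cam("wrist"); s=cam("side")
cv2.imwrite("pics/w5.png",np.hstack([c[0][:300,100:540],cv2.resize(s[0][80:230,230:430],(400,300))]))
E
```

```text
t 6.475 pos [0.6271 0.0123 0.1678] z heading -90.07 open 0.0393 F [-1.2 -0.4 -2.2]
 total shift in present tool axes mm [65.8 -0.   0.3] turn units(5deg) [-0.01  0.    0.02]
```

View pics/w5.png

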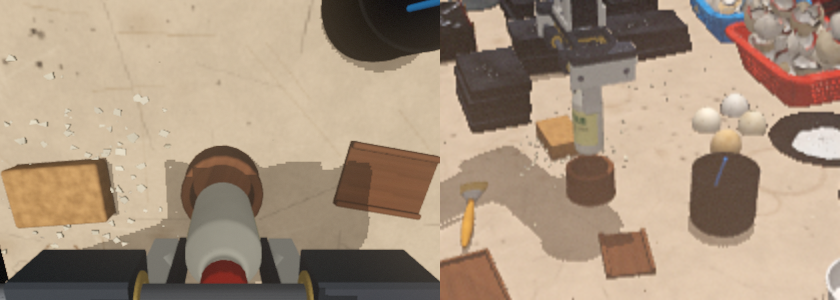

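send_rows([
  {"dx": 20, "dy": 0, "dz": 0, "ax": 0, "ay": 0, "az": 0, "fingers": 0},
  {"dx": 20, "dy": 0, "dz": 0, "ax": 0, "ay": 0, "az": 0, "fingers": 0},
  {"dx": 15, "dy": 0, "dz": 0, "ax": 0, "ay": 0, "az": 0, "fingers": 0},
  {"dx": 10, "dy": 0, "dz": 0, "ax": 0, "ay": 0, "az": 0, "fingers": 0},
  {"dx": 0, "dy": 0, "dz": 0, "ax": 0, "ay": 0, "az": 0, "fingers": 0},
  {"dx": 0, "dy": 0, "dz": 0, "ax": 0, "ay": 0, "az": 0, "fingers": 0},
])

```text
clock: 7.32
tool_pos: [0.6282, 0.0127, 0.1042]
orientation: [95.8, 89.9, 5.8]
force: [-0.5, -0.2, -1.8]
opening: 0.0386
```

```bash
python3 - <<'E'
from h import *
st()
c=cam("wrist"); s=cam("side")
cv2.imwrite("pics/w6.png",np.hstack([c[0][:300,100:540],cv2.resize(s[0][80:230,230:430],(400,300))]))
E
```

```text
t 7.325 pos [0.6282 0.0127 0.1042] z heading -90.01 down [ 0.001  0.    -1.   ] open 0.0386 F [-0.5 -0.2 -1.8] q [ 19.  23. -16.   0. -51.  71.]
```

View pics/w6.png

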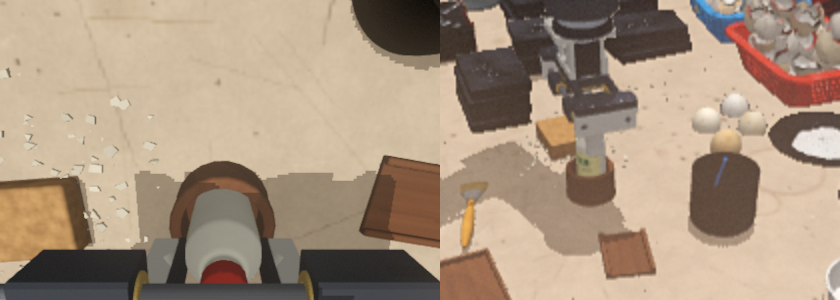

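send_rows([
  {"dx": 3, "dy": 0, "dz": 0, "ax": 0, "ay": 0, "az": 0, "fingers": 0},
  {"dx": 0, "dy": 0, "dz": 0, "ax": 0, "ay": 0, "az": 0, "fingers": 0},
  {"dx": 0, "dy": 0, "dz": 0, "ax": 0, "ay": 0, "az": 0, "fingers": 1},
  {"dx": 0, "dy": 0, "dz": 0, "ax": 0, "ay": 0, "az": 0, "fingers": 1},
  {"dx": 0, "dy": 0, "dz": 0, "ax": 0, "ay": 0, "az": 0, "fingers": 1},
  {"dx": 0, "dy": 0, "dz": 0, "ax": 0, "ay": 0, "az": 0, "fingers": 1},
  {"dx": -15, "dy": 0, "dz": 0, "ax": 0, "ay": 0, "az": 0, "fingers": 1},
  {"dx": -30, "dy": 0, "dz": 0, "ax": 0, "ay": 0, "az": 0, "fingers": 1},
  {"dx": -50, "dy": 0, "dz": 0, "ax": 0, "ay": 0, "az": 0, "fingers": 1},
  {"dx": 0, "dy": 0, "dz": 0, "ax": 0, "ay": 0, "az": 0, "fingers": 1},
])

```text
clock: 8.68
tool_pos: [0.6305, 0.013, 0.2016]
orientation: [99.8, 89.5, 9.9]
force: [0.3, -0.8, -0.5]
opening: 0.0876
```

```bash
python3 - <<'E'
from h import *
plan([.6198,.159,.14],-175.8)
c=cam("wrist"); s=cam("side")
import pickle; pickle.dump(c,open("w7.pkl","wb"))
cv2.imwrite("pics/w7.png",np.hstack([c[0][:300,100:540],cv2.resize(s[0][80:230,230:430],(400,300))]))
cv2.imwrite("pics/w7f.png",c[0])
E
```

```text
t 8.675 pos [0.6305 0.013  0.2016] z heading -89.98 open 0.0876 F [ 0.3 -0.8 -0.5]
 total shift in present tool axes mm [  61.7  -11.2 -145.9] turn units(5deg) [17.16 -0.09 -0.07]
```

View pics/w7.png

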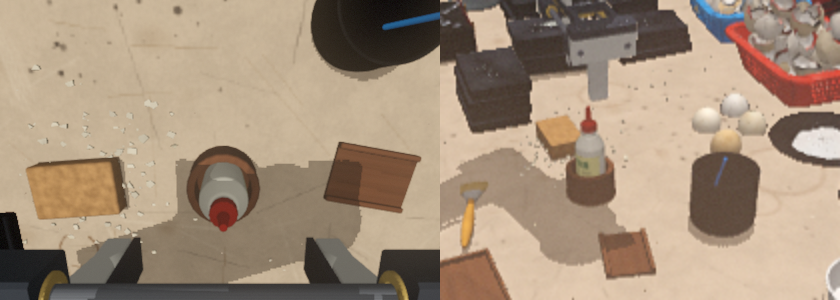

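View pics/w7f.png

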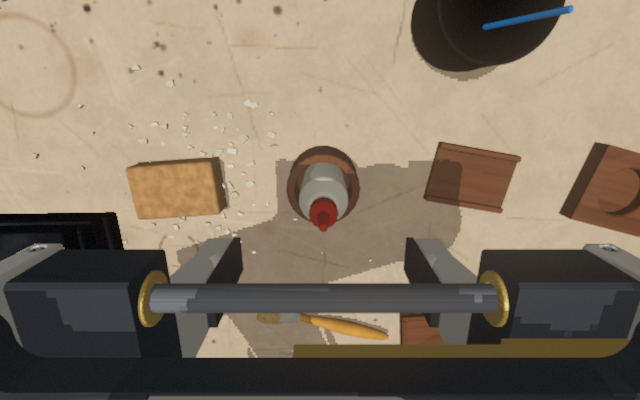

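```bash
python3 - <<'E'
from meas import *
c=pickle.load(open("w7.pkl","rb"))
hs=lambda r:cv2.cvtColor(r,cv2.COLOR_BGR2HSV)
d,im=blobs(c,.027,(.56,.68,.08,.23),lambda r:(hs(r)[...,1]>120)&(hs(r)[...,2]>130),name="b7"); print(d)
print("cup base near/left",px2w(c,[(460,71),(412,30)],0).round(3))
d,_=blobs(c,.011,(.56,.70,-.21,-.07),lambda r:(hs(r)[...,2]<165)&(hs(r)[...,1]>100)&(hs(r)[...,0]<14)); print("rest",d)
E
```

```text
{'x': 0.6218, 'y': 0.1598, 'w': 53.534156799316406, 'h': 82.9856185913086, 'yaw': np.float32(4.4), 'cx': 0.6215, 'cy': 0.1598, 'r': 48.15755844116211}
cup base near/left [[ 0.734 -0.119  0.   ]
 [ 0.77  -0.07   0.   ]]
rest {'x': 0.6311, 'y': -0.1386, 'w': 84.9120101928711, 'h': 60.957523345947266, 'yaw': np.float32(-9.9), 'cx': 0.631, 'cy': -0.1388, 'r': 51.4423713684082}
```

View pics/b7.png

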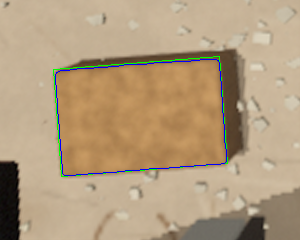

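send_rows([
  {"dx": 0, "dy": -3, "dz": -49, "ax": 0, "ay": 0, "az": 0, "fingers": 1},
  {"dx": 0, "dy": -3, "dz": -49, "ax": 0, "ay": 0, "az": 0, "fingers": 1},
  {"dx": 0, "dy": -3.5, "dz": -48.6, "ax": 0, "ay": 0, "az": 0, "fingers": 1},
  {"dx": 5, "dy": 0, "dz": 0, "ax": 1.9, "ay": 0, "az": 0, "fingers": 1},
  {"dx": 5, "dy": 0, "dz": 0, "ax": 1.9, "ay": 0, "az": 0, "fingers": 1},
  {"dx": 5, "dy": 0, "dz": 0, "ax": 1.9, "ay": 0, "az": 0, "fingers": 1},
  {"dx": 5, "dy": 0, "dz": 0, "ax": 1.9, "ay": 0, "az": 0, "fingers": 1},
  {"dx": 10, "dy": 0, "dz": 0, "ax": 1.9, "ay": 0, "az": 0, "fingers": 1},
  {"dx": 10, "dy": 0, "dz": 0, "ax": 1.9, "ay": 0, "az": 0, "fingers": 1},
  {"dx": 15, "dy": 0, "dz": 0, "ax": 1.9, "ay": 0, "az": 0, "fingers": 1},
  {"dx": 15, "dy": 0, "dz": 0, "ax": 1.9, "ay": 0, "az": 0, "fingers": 1},
  {"dx": 12, "dy": 0, "dz": 0, "ax": 1.96, "ay": 0, "az": 0, "fingers": 1},
])

```text
clock: 10.28
tool_pos: [0.6175, 0.1587, 0.1119]
orientation: [23.5, 89.9, -152.7]
force: [0.1, 0.2, 0.5]
opening: 0.088
```

```bash
python3 - <<'E'
from h import *
plan([.621,.1596,.036],-175.7); st()
c=cam("wrist"); cv2.imwrite("pics/w8.png",c[0])
E
```

```text
t 10.275 pos [0.6175 0.1587 0.1119] z heading -176.15 open 0.088 F [0.1 0.2 0.5]
 total shift in present tool axes mm [75.9 -0.7 -3.7] turn units(5deg) [-0.09  0.03 -0.01]
t 10.275 pos [0.6175 0.1587 0.1119] z heading -176.15 down [-0.002 -0.001 -1.   ] open 0.088 F [0.1 0.2 0.5] q [ 32.  24. -14.  -0. -52. -28.]
```

View pics/w8.png

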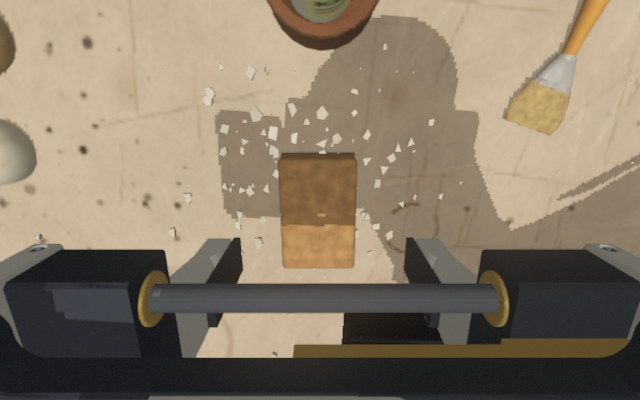

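send_rows([
  {"dx": 25, "dy": -0.7, "dz": -3.7, "ax": -0.1, "ay": 0, "az": 0, "fingers": 1},
  {"dx": 25, "dy": 0, "dz": 0, "ax": 0, "ay": 0, "az": 0, "fingers": 1},
  {"dx": 16, "dy": 0, "dz": 0, "ax": 0, "ay": 0, "az": 0, "fingers": 1},
  {"dx": 10, "dy": 0, "dz": 0, "ax": 0, "ay": 0, "az": 0, "fingers": 1},
  {"dx": 0, "dy": 0, "dz": 0, "ax": 0, "ay": 0, "az": 0, "fingers": 1},
  {"dx": 0, "dy": 0, "dz": 0, "ax": 0, "ay": 0, "az": 0, "fingers": 0},
  {"dx": 0, "dy": 0, "dz": 0, "ax": 0, "ay": 0, "az": 0, "fingers": 0},
  {"dx": 0, "dy": 0, "dz": 0, "ax": 0, "ay": 0, "az": 0, "fingers": 0},
  {"dx": 0, "dy": 0, "dz": 0, "ax": 0, "ay": 0, "az": 0, "fingers": 0},
  {"dx": 0, "dy": 0, "dz": 0, "ax": 0, "ay": 0, "az": 0, "fingers": 0},
])

```text
clock: 11.58
tool_pos: [0.6221, 0.1602, 0.0379]
orientation: [-160.5, 90.0, 24.2]
force: [-0.7, 0.8, 3.6]
opening: 0.0548
```

```bash
python3 - <<'E'
from h import *
st()
E
```

```text
t 11.575 pos [0.6221 0.1602 0.0379] z heading -175.32 down [ 0.  0. -1.] open 0.0548 F [-0.7  0.8  3.6] q [ 32.  29. -17.   0. -44. -27.]
```

send_rows([
  {"dx": -12, "dy": 0, "dz": 0, "ax": 0, "ay": 0, "az": 0, "fingers": 0},
  {"dx": -30, "dy": 0, "dz": 0, "ax": 0, "ay": 0, "az": 0, "fingers": 0},
  {"dx": -45, "dy": 0, "dz": 0, "ax": 0, "ay": 0, "az": 0, "fingers": 0},
  {"dx": -35, "dy": 0, "dz": 0, "ax": 0, "ay": 0, "az": 0, "fingers": 0},
])

```text
clock: 12.08
tool_pos: [0.6224, 0.1602, 0.1621]
orientation: [-165.4, 89.9, 19.3]
force: [0.4, 0.0, -0.1]
opening: 0.0545
```

```bash
python3 - <<'E'
from h import *
plan([.4283,-.138,.11],-174.8)
E
```

```text
t 12.075 pos [0.6224 0.1602 0.1621] z heading -175.31 open 0.0545 F [ 0.4  0.  -0.1]
 total shift in present tool axes mm [ 51.7 281.4 217.9] turn units(5deg) [-0.1  -0.02  0.  ]
```

send_rows([
  {"dx": 0, "dy": 25.4, "dz": 27.9, "ax": 0, "ay": 0, "az": 0, "fingers": 0},
  {"dx": 0, "dy": 36, "dz": 32, "ax": 0, "ay": 0, "az": 0, "fingers": 0},
  {"dx": 0, "dy": 40, "dz": 32, "ax": 0, "ay": 0, "az": 0, "fingers": 0},
  {"dx": 0, "dy": 40, "dz": 30, "ax": 0, "ay": 0, "az": 0, "fingers": 0},
  {"dx": 0, "dy": 40, "dz": 28, "ax": 0, "ay": 0, "az": 0, "fingers": 0},
  {"dx": 10, "dy": 40, "dz": 28, "ax": 0, "ay": 0, "az": 0, "fingers": 0},
  {"dx": 15, "dy": 35, "dz": 25, "ax": 0, "ay": 0, "az": 0, "fingers": 0},
  {"dx": 20, "dy": 25, "dz": 15, "ax": -0.1, "ay": 0, "az": 0, "fingers": 0},
  {"dx": 0, "dy": 0, "dz": 0, "ax": 0, "ay": 0, "az": 0, "fingers": 0},
  {"dx": 0, "dy": 0, "dz": 0, "ax": 0, "ay": 0, "az": 0, "fingers": 0},
])

```text
clock: 13.32
tool_pos: [0.4285, -0.1381, 0.1153]
orientation: [169.6, 89.9, -5.2]
force: [0.1, 0.6, 0.0]
opening: 0.0547
```

```bash
python3 - <<'E'
from h import *
plan([.4283,-.138,.046],-174.8); st()
c=cam("wrist"); s=cam("side")
cv2.imwrite("pics/w9.png",np.hstack([c[0][:300,100:540],cv2.resize(s[0][140:290,190:390],(400,300))]))
E
```

```text
t 13.325 pos [ 0.4285 -0.1381  0.1153] z heading -174.84 open 0.0547 F [0.1 0.6 0. ]
 total shift in present tool axes mm [69.3 -0.1  0.2] turn units(5deg) [-0.01 -0.01 -0.  ]
t 13.325 pos [ 0.4285 -0.1381  0.1153] z heading -174.84 down [ 0.001 -0.    -1.   ] open 0.0547 F [0.1 0.6 0. ] q [  7.   7. -37.   0. -45.  -2.]
```

View pics/w9.png

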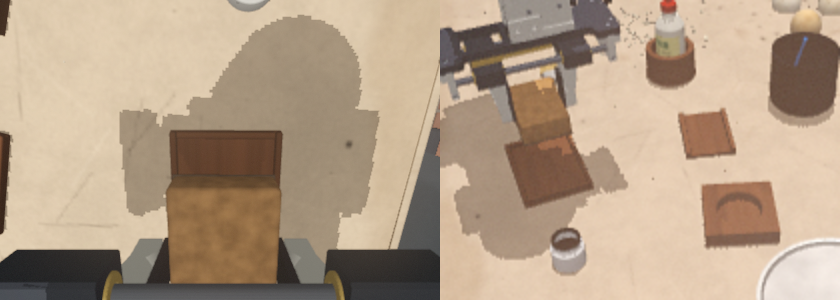

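send_rows([
  {"dx": 25, "dy": 0, "dz": 0, "ax": 0, "ay": 0, "az": 0, "fingers": 0},
  {"dx": 20, "dy": 0, "dz": 0, "ax": 0, "ay": 0, "az": 0, "fingers": 0},
  {"dx": 15, "dy": 0, "dz": 0, "ax": 0, "ay": 0, "az": 0, "fingers": 0},
  {"dx": 8, "dy": 0, "dz": 0, "ax": 0, "ay": 0, "az": 0, "fingers": 0},
  {"dx": 3, "dy": 0, "dz": 0, "ax": 0, "ay": 0, "az": 0, "fingers": 0},
  {"dx": 0, "dy": 0, "dz": 0, "ax": 0, "ay": 0, "az": 0, "fingers": 0},
])

```text
clock: 14.18
tool_pos: [0.4281, -0.1379, 0.0438]
orientation: [173.3, 90.0, -1.5]
force: [-0.4, 0.6, -0.4]
opening: 0.0546
```

```bash
python3 - <<'E'
from h import *
st()
c=cam("wrist"); cv2.imwrite("pics/w10.png",c[0])
E
```

```text
t 14.175 pos [ 0.4281 -0.1379  0.0438] z heading -174.8 down [ 0. -0. -1.] open 0.0546 F [-0.4  0.6 -0.4] q [  7.  14. -42.   0. -34.  -2.]
```

View pics/w10.png

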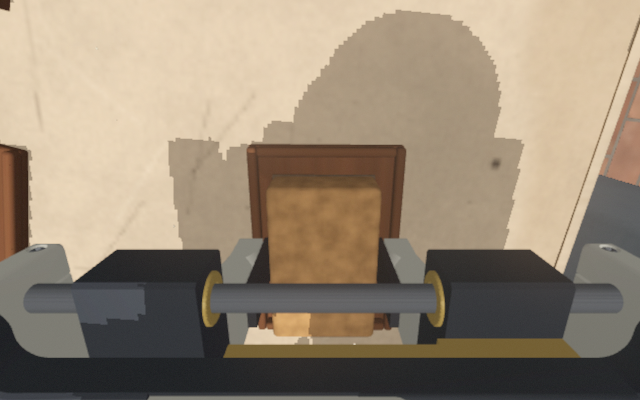

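```bash
python3 - <<'E'
from h import *
c=cam("wrist")
print(px2w(c,[(323,178),(323,336)],.032).round(4),px2w(c,[(326,146),(250,147),(404,147)],.012).round(4))
E
```

```text
[[ 0.4317 -0.1837  0.032 ]
 [ 0.4236 -0.0958  0.032 ]] [[ 0.4313 -0.1953  0.012 ]
 [ 0.4696 -0.1913  0.012 ]
 [ 0.3919 -0.1984  0.012 ]]
```

send_rows([
  {"dx": 0, "dy": 0, "dz": 0, "ax": 0, "ay": 0, "az": 0, "fingers": 1},
  {"dx": 0, "dy": 0, "dz": 0, "ax": 0, "ay": 0, "az": 0, "fingers": 1},
  {"dx": 0, "dy": 0, "dz": 0, "ax": 0, "ay": 0, "az": 0, "fingers": 1},
  {"dx": 0, "dy": 0, "dz": 0, "ax": 0, "ay": 0, "az": 0, "fingers": 1},
  {"dx": -15, "dy": 0, "dz": 0, "ax": 0, "ay": 0, "az": 0, "fingers": 1},
  {"dx": -30, "dy": 0, "dz": 0, "ax": 0, "ay": 0, "az": 0, "fingers": 1},
  {"dx": -50, "dy": 0, "dz": 0, "ax": 0, "ay": 0, "az": 0, "fingers": 1},
  {"dx": -30, "dy": 0, "dz": 0, "ax": 0, "ay": 0, "az": 0, "fingers": 1},
  {"dx": 0, "dy": 0, "dz": 0, "ax": 0, "ay": 0, "az": 0, "fingers": 1},
])

```text
clock: 15.4
tool_pos: [0.4293, -0.138, 0.1709]
orientation: [178.3, 89.7, 3.5]
force: [-0.1, -0.5, -1.2]
opening: 0.0874
```

```bash
python3 - <<'E'
from h import *
plan([.427,-.290,.10],-180)
c=cam("wrist"); cv2.imwrite("pics/w11.png",c[0])
import pickle; pickle.dump(c,open("w11.pkl","wb"))
print(w2px(c,[.427,-.290,.034]))
E
```

```text
t 15.4 pos [ 0.4293 -0.138   0.1709] z heading -174.81 open 0.0874 F [-0.1 -0.5 -1.2]
 total shift in present tool axes mm [ 70.9 151.1  16.4] turn units(5deg) [ 1.04 -0.06  0.  ]
[[345.45334637  -6.03428411]]
```

View pics/w11.png

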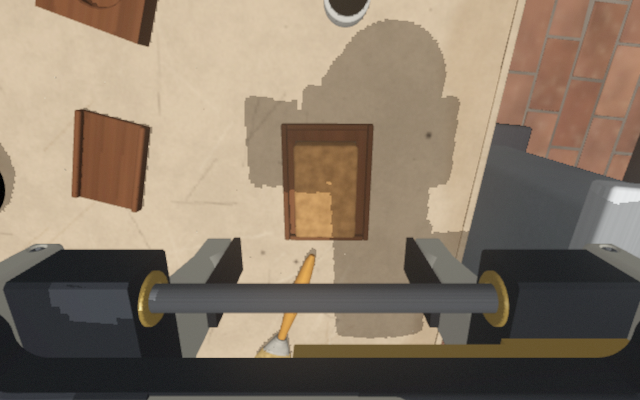

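send_rows([
  {"dx": 0, "dy": 40, "dz": 4, "ax": 0, "ay": 0, "az": 0, "fingers": 1},
  {"dx": 0, "dy": 45, "dz": 4, "ax": 0, "ay": 0, "az": 0, "fingers": 1},
  {"dx": 15, "dy": 40, "dz": 4, "ax": 0, "ay": 0, "az": 0, "fingers": 1},
  {"dx": 25, "dy": 26, "dz": 4, "ax": 0, "ay": 0, "az": 0, "fingers": 1},
  {"dx": 20, "dy": 0, "dz": 0, "ax": 0, "ay": 0, "az": 0, "fingers": 1},
  {"dx": 0, "dy": 0, "dz": 0, "ax": 0, "ay": 0, "az": 0, "fingers": 1},
])

```text
clock: 16.2
tool_pos: [0.4233, -0.2897, 0.1058]
orientation: [-21.7, 89.7, 163.4]
force: [-0.7, 0.1, 0.3]
opening: 0.0871
```

```bash
python3 - <<'E'
from h import *
plan([.427,-.290,.040],-174.8)
c=cam("wrist"); cv2.imwrite("pics/w12.png",c[0])
print(w2px(c,[.427,-.290,.034]))
E
```

```text
t 16.2 pos [ 0.4233 -0.2897  0.1058] z heading -174.9 open 0.0871 F [-0.7  0.1  0.3]
 total shift in present tool axes mm [65.8  0.8 -4. ] turn units(5deg) [-0.02  0.06  0.03]
[[316.06773422 220.33373515]]
```

View pics/w12.png

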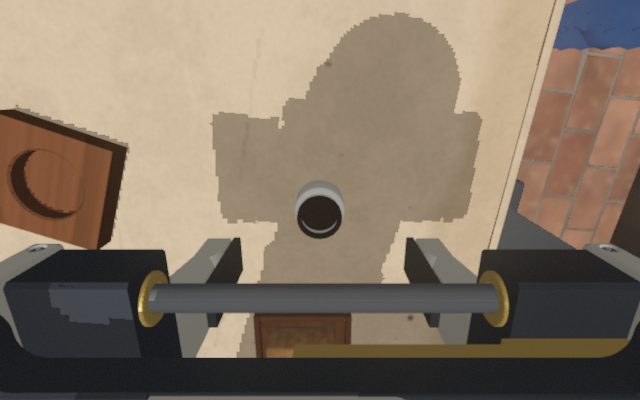

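send_rows([
  {"dx": 25, "dy": 3, "dz": -1, "ax": 0, "ay": 0, "az": 0, "fingers": 1},
  {"dx": 20, "dy": 0, "dz": 0, "ax": 0, "ay": 0, "az": 0, "fingers": 1},
  {"dx": 14, "dy": 0, "dz": 0, "ax": 0, "ay": 0, "az": 0, "fingers": 1},
  {"dx": 8, "dy": 0, "dz": 0, "ax": 0, "ay": 0, "az": 0, "fingers": 1},
  {"dx": 0, "dy": 0, "dz": 0, "ax": 0, "ay": 0, "az": 0, "fingers": 1},
  {"dx": 0, "dy": 0, "dz": 0, "ax": 0, "ay": 0, "az": 0, "fingers": 0},
  {"dx": 0, "dy": 0, "dz": 0, "ax": 0, "ay": 0, "az": 0, "fingers": 0},
  {"dx": 0, "dy": 0, "dz": 0, "ax": 0, "ay": 0, "az": 0, "fingers": 0},
  {"dx": 0, "dy": 0, "dz": 0, "ax": 0, "ay": 0, "az": 0, "fingers": 0},
  {"dx": 0, "dy": 0, "dz": 0, "ax": 0, "ay": 0, "az": 0, "fingers": 0},
  {"dx": 0, "dy": 0, "dz": 0, "ax": 0, "ay": 0, "az": 0, "fingers": 0},
])

```text
clock: 17.62
tool_pos: [0.4267, -0.2928, 0.0416]
orientation: [108.4, 90.0, -66.5]
force: [-1.2, 0.4, -0.1]
opening: 0.0345
```

```bash
python3 - <<'E'
from h import *
st()
c=cam("wrist"); cv2.imwrite("pics/w13.png",c[0])
E
```

```text
t 17.625 pos [ 0.4267 -0.2928  0.0416] z heading -174.82 down [ 0. -0. -1.] open 0.0345 F [-1.2  0.4 -0.1] q [-13.  20. -33.   0. -37.  18.]
```

View pics/w13.png

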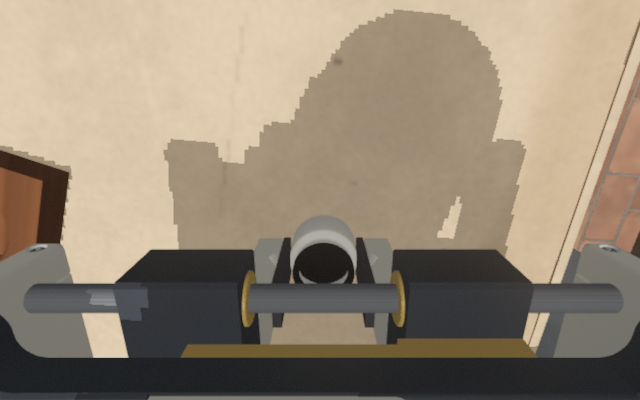

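send_rows([
  {"dx": -12, "dy": 0, "dz": 0, "ax": 0, "ay": 0, "az": 0, "fingers": 0},
  {"dx": -30, "dy": 0, "dz": 0, "ax": 0, "ay": 0, "az": 0, "fingers": 0},
  {"dx": -23, "dy": 0, "dz": 0, "ax": 0, "ay": 0, "az": 0, "fingers": 0},
  {"dx": 0, "dy": 3, "dz": -35, "ax": 0, "ay": 0, "az": 0, "fingers": 0},
  {"dx": 0, "dy": 3, "dz": -40, "ax": 0, "ay": 0, "az": 0, "fingers": 0},
  {"dx": 0, "dy": 3, "dz": -40, "ax": 0, "ay": 0, "az": 0, "fingers": 0},
  {"dx": 0, "dy": 3, "dz": -40, "ax": 0, "ay": 0, "az": 0, "fingers": 0},
  {"dx": 0, "dy": 4, "dz": -36, "ax": 0, "ay": 0, "az": 0, "fingers": 0},
  {"dx": 0, "dy": 0, "dz": 0, "ax": 0, "ay": 0, "az": 0, "fingers": 0},
  {"dx": 0, "dy": 0, "dz": 0, "ax": 0, "ay": 0, "az": 0, "fingers": 0},
])

```text
clock: 18.92
tool_pos: [0.6178, -0.2913, 0.1066]
orientation: [-29.7, 90.0, 155.5]
force: [0.1, 0.0, -0.0]
opening: 0.0342
```

```bash
python3 - <<'E'
from h import *
plan([.6183,-.2915,.05],-174.8)
o=ctrl.get_obs(); c=cam("wrist"); s=cam("side"); cv2.imwrite("pics/w14.png",np.hstack([c[0][:300,100:540],cv2.resize(s[0][170:320,250:450],(400,300))]))
p=o['tool_pos']; zt=p[2]-.0416+.034
print("TCP axis at pot top px",w2px(c,[p[0],p[1],zt]), "pot mouth (323,262):",px2w(c,[(323,262)],zt)-p)
print(w2px(c,[.6183,-.2915,.018]))
E
```

```text
t 18.925 pos [ 0.6178 -0.2913  0.1066] z heading -174.83 open 0.0342 F [ 0.1  0.  -0. ]
 total shift in present tool axes mm [56.6  0.2 -0.5] turn units(5deg) [-0.01  0.01  0.  ]
TCP axis at pot top px [[321.5002761  271.16101998]] pot mouth (323,262): [[-0.00027148 -0.00507626 -0.0076    ]]
[[321.32294336 212.38334839]]
```

View pics/w14.png

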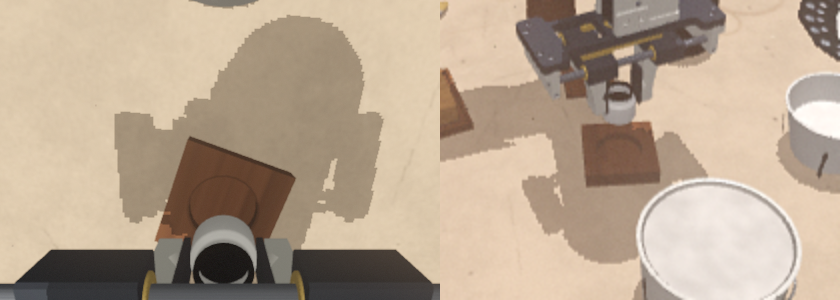

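send_rows([
  {"dx": 15, "dy": -3, "dz": 0, "ax": 0, "ay": 0, "az": 0, "fingers": 0},
  {"dx": 15, "dy": 0, "dz": 0, "ax": 0, "ay": 0, "az": 0, "fingers": 0},
  {"dx": 10, "dy": 0, "dz": 0, "ax": 0, "ay": 0, "az": 0, "fingers": 0},
  {"dx": 8, "dy": 0, "dz": 0, "ax": 0, "ay": 0, "az": 0, "fingers": 0},
  {"dx": 5, "dy": 0, "dz": 0, "ax": 0, "ay": 0, "az": 0, "fingers": 0},
  {"dx": 3, "dy": 0, "dz": 0, "ax": 0, "ay": 0, "az": 0, "fingers": 0},
  {"dx": 0, "dy": 0, "dz": 0, "ax": 0, "ay": 0, "az": 0, "fingers": 0},
])

```text
clock: 19.9
tool_pos: [0.6182, -0.2885, 0.0505]
orientation: [-15.1, 90.0, 170.1]
force: [0.9, 0.5, -1.2]
opening: 0.0339
```

```bash
python3 - <<'E'
from h import *
st(); c=cam("wrist"); s=cam("side"); cv2.imwrite("pics/w15.png",np.hstack([c[0][:300,100:540],cv2.resize(s[0][170:320,250:450],(400,300))]))
E
```

```text
t 19.9 pos [ 0.6182 -0.2885  0.0505] z heading -174.82 down [-0.  0. -1.] open 0.0339 F [ 0.9  0.5 -1.2] q [ -9.  31. -11.  -0. -48.  14.]
```

View pics/w15.png

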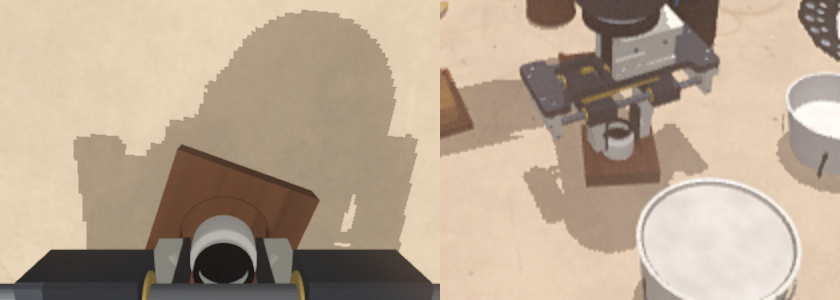

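send_rows([
  {"dx": 2, "dy": 0, "dz": 0, "ax": 0, "ay": 0, "az": 0, "fingers": 0},
  {"dx": 0, "dy": 0, "dz": 0, "ax": 0, "ay": 0, "az": 0, "fingers": 0.5},
  {"dx": 0, "dy": 0, "dz": 0, "ax": 0, "ay": 0, "az": 0, "fingers": 0.8},
  {"dx": 0, "dy": 0, "dz": 0, "ax": 0, "ay": 0, "az": 0, "fingers": 0.8},
  {"dx": 0, "dy": 0, "dz": 0, "ax": 0, "ay": 0, "az": 0, "fingers": 0.8},
  {"dx": -15, "dy": 0, "dz": 0, "ax": 0, "ay": 0, "az": 0, "fingers": 0.8},
  {"dx": -30, "dy": 0, "dz": 0, "ax": 0, "ay": 0, "az": 0, "fingers": 0.8},
  {"dx": -45, "dy": 0, "dz": 0, "ax": 0, "ay": 0, "az": 0, "fingers": 0.8},
  {"dx": 0, "dy": 0, "dz": 0, "ax": 0, "ay": 0, "az": 0, "fingers": 0.8},
])

```text
clock: 21.12
tool_pos: [0.6208, -0.2894, 0.1444]
orientation: [157.7, 89.5, -17.0]
force: [0.0, -0.1, -0.7]
opening: 0.0703
```

```bash
python3 - <<'E'
from h import *
plan([.453,.012,.17],166.5); c=cam("wrist"); s=cam("side"); cv2.imwrite("pics/w16.png",np.hstack([c[0][:300,100:540],cv2.resize(s[0][170:320,250:450],(400,300))]))
E
```

```text
t 21.125 pos [ 0.6208 -0.2894  0.1444] z heading -174.78 open 0.0703 F [ 0.  -0.1 -0.7]
 total shift in present tool axes mm [ -27.7 -315.3  139.4] turn units(5deg) [ 3.74 -0.1  -0.02]
```

View pics/w16.png

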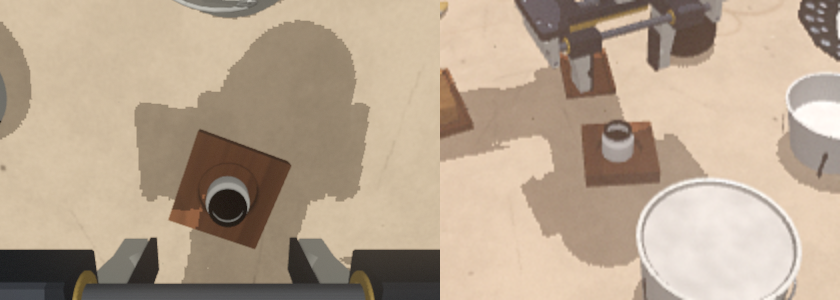

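```bash
python3 - <<'E'
from h import *
plan([.4413,-.0366,.15],166.5)
E
```

```text
t 21.225 pos [ 0.6185 -0.2885  0.1402] z heading -174.83 open 0.0701 F [-0.5  0.  -0. ]
 total shift in present tool axes mm [ -10.3 -266.9  153.8] turn units(5deg) [ 3.73 -0.03 -0.  ]
```

send_rows([
  {"dx": -10, "dy": -30.9, "dz": 18.8, "ax": 0, "ay": 0, "az": 0, "fingers": 0.6},
  {"dx": 0, "dy": -46, "dz": 27, "ax": 0, "ay": 0, "az": 0, "fingers": 0.6},
  {"dx": 0, "dy": -50, "dz": 28, "ax": 0, "ay": 0, "az": 0, "fingers": 0.6},
  {"dx": 0, "dy": -50, "dz": 28, "ax": 0, "ay": 0, "az": 0, "fingers": 0.6},
  {"dx": 0, "dy": -50, "dz": 28, "ax": 0, "ay": 0, "az": 0, "fingers": 0.6},
  {"dx": 0, "dy": -40, "dz": 24, "ax": 0, "ay": 0, "az": 0, "fingers": 0.6},
  {"dx": 15, "dy": 0, "dz": 0, "ax": 1.9, "ay": 0, "az": 0, "fingers": 0.6},
  {"dx": 20, "dy": 0, "dz": 0, "ax": 1.83, "ay": 0, "az": 0, "fingers": 0.6},
  {"dx": 0, "dy": 0, "dz": 0, "ax": 0, "ay": 0, "az": 0, "fingers": 0.6},
  {"dx": 0, "dy": 0, "dz": 0, "ax": 0, "ay": 0, "az": 0, "fingers": 0.6},
])

```text
clock: 22.48
tool_pos: [0.441, -0.0367, 0.1138]
orientation: [64.7, 90.0, -128.6]
force: [0.2, 0.4, 0.1]
opening: 0.0526
```

```bash
python3 - <<'E'
from h import *
plan([.4413,-.0366,.035],166.5)
c=cam("wrist"); cv2.imwrite("pics/w17.png",c[0])
print(w2px(c,[[.4413,-.0366,.008],[.4345,-.0658,.008]]))
E
```

```text
t 22.475 pos [ 0.441  -0.0367  0.1138] z heading 166.73 open 0.0526 F [0.2 0.4 0.1]
 total shift in present tool axes mm [78.8 -0.2 -0.3] turn units(5deg) [ 0.05  0.   -0.  ]
[[322.12757099 205.2444431 ]
 [322.02421942 167.41770073]]
```

View pics/w17.png

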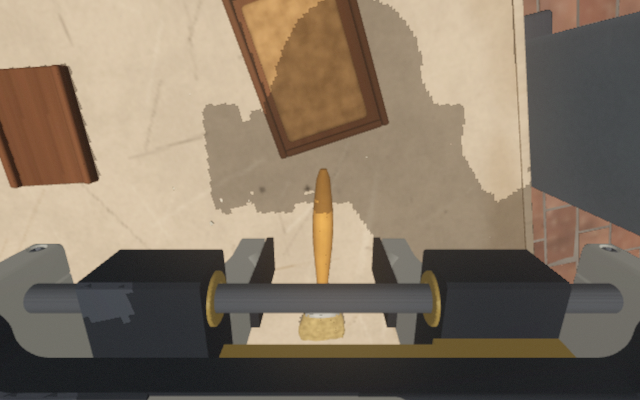

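send_rows([
  {"dx": 25, "dy": 3, "dz": 0, "ax": 0, "ay": 0, "az": 0, "fingers": 0.6},
  {"dx": 25, "dy": 0, "dz": 0, "ax": 0, "ay": 0, "az": 0, "fingers": 0.6},
  {"dx": 18, "dy": 0, "dz": 0, "ax": 0, "ay": 0, "az": 0, "fingers": 0.6},
  {"dx": 10, "dy": 0, "dz": 0, "ax": 0, "ay": 0, "az": 0, "fingers": 0.6},
  {"dx": 6, "dy": 0, "dz": 0, "ax": 0, "ay": 0, "az": 0, "fingers": 0.6},
  {"dx": 0, "dy": 0, "dz": 0, "ax": 0, "ay": 0, "az": 0, "fingers": 0.6},
  {"dx": 0, "dy": 0, "dz": 0, "ax": 0, "ay": 0, "az": 0, "fingers": 0},
  {"dx": 0, "dy": 0, "dz": 0, "ax": 0, "ay": 0, "az": 0, "fingers": 0},
  {"dx": 0, "dy": 0, "dz": 0, "ax": 0, "ay": 0, "az": 0, "fingers": 0},
  {"dx": 0, "dy": 0, "dz": 0, "ax": 0, "ay": 0, "az": 0, "fingers": 0},
  {"dx": 0, "dy": 0, "dz": 0, "ax": 0, "ay": 0, "az": 0, "fingers": 0},
])

```text
clock: 23.9
tool_pos: [0.4402, -0.0395, 0.0296]
orientation: [-143.7, 90.0, 22.8]
force: [0.2, 0.4, 1.6]
opening: 0.013
```

```bash
python3 - <<'E'
from h import *
st()
c=cam("wrist"); cv2.imwrite("pics/w18.png",c[0])
E
```

```text
t 23.9 pos [ 0.4402 -0.0395  0.0296] z heading 166.53 down [ 0.  0. -1.] open 0.013 F [0.2 0.4 1.6] q [ 21.  15. -44.  -0. -31. -34.]
```

View pics/w18.png

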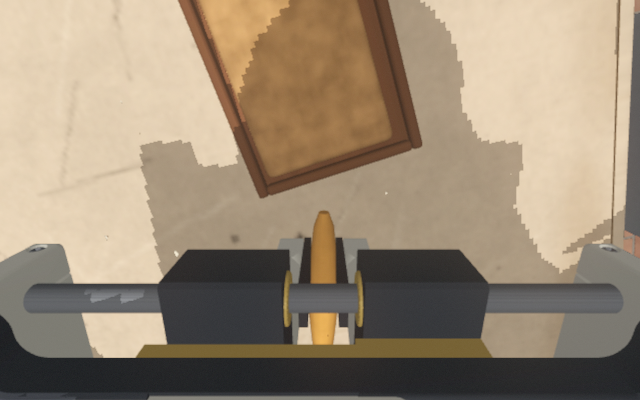

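```bash
python3 - <<'E'
from h import *
c=cam("wrist"); o=ctrl.get_obs(); p=o['tool_pos']
for z in (.004,.008): 
    d=px2w(c,[(323,211)],z)[0]-p; print(d.round(4),np.hypot(d[0],d[1]))
E
```

```text
[-0.0062 -0.024  -0.0256] 0.024813787548268566
[-0.0065 -0.0255 -0.0216] 0.026299176299568756
```

send_rows([
  {"dx": -10, "dy": 0, "dz": 0, "ax": 0, "ay": 0, "az": 0, "fingers": 0},
  {"dx": -25, "dy": 0, "dz": 0, "ax": 0, "ay": 0, "az": 0, "fingers": 0},
  {"dx": -30, "dy": 0, "dz": 0, "ax": 0, "ay": 0, "az": 0, "fingers": 0},
  {"dx": -15, "dy": 0, "dz": 0, "ax": 0, "ay": 0, "az": 0, "fingers": 0},
])

```text
clock: 24.5
tool_pos: [0.4408, -0.0394, 0.1117]
orientation: [-150.9, 89.9, 15.7]
force: [0.0, 0.0, -1.2]
opening: 0.0133
```

```bash
python3 - <<'E'
from h import *
plan([.6305-.172*.053,-.139-.985*.053,.10],170.1); st()
c=cam("wrist"); s=cam("side");cv2.imwrite("pics/w19.png",np.hstack([c[0][100:400,100:540],cv2.resize(s[0][140:290,190:390],(400,300))]))
E
```

```text
t 24.5 pos [ 0.4408 -0.0394  0.1117] z heading 166.54 open 0.0133 F [ 0.   0.  -1.2]
 total shift in present tool axes mm [  12.   105.6 -211. ] turn units(5deg) [-0.71 -0.02  0.01]
t 24.5 pos [ 0.4408 -0.0394  0.1117] z heading 166.54 down [ 0.002  0.001 -1.   ] open 0.0133 F [ 0.   0.  -1.2] q [ 21.   7. -39.   0. -44. -34.]
```

View pics/w19.png

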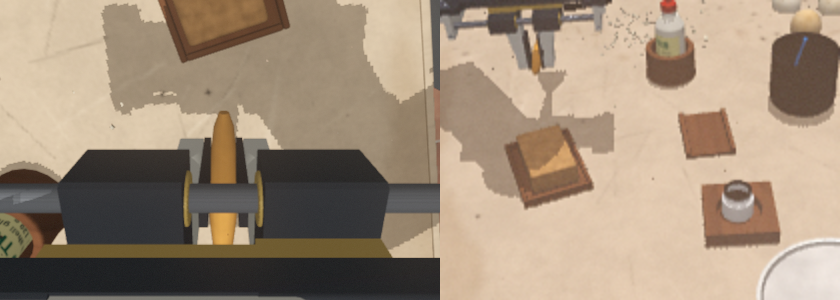

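send_rows([
  {"dx": 0, "dy": 30, "dz": 0, "ax": 0, "ay": 0, "az": 0, "fingers": 0},
  {"dx": 0, "dy": 45, "dz": 0, "ax": 0, "ay": 0, "az": 0, "fingers": 0},
  {"dx": 0, "dy": 30.6, "dz": -30, "ax": 0, "ay": 0, "az": 0, "fingers": 0},
  {"dx": 0, "dy": 0, "dz": -45, "ax": 0, "ay": 0, "az": 0, "fingers": 0},
  {"dx": 0, "dy": 0, "dz": -50, "ax": 0, "ay": 0, "az": 0, "fingers": 0},
  {"dx": 0, "dy": 0, "dz": -50, "ax": 0, "ay": 0, "az": 0, "fingers": 0},
  {"dx": 0, "dy": 0, "dz": -36, "ax": 0, "ay": 0, "az": 0, "fingers": 0},
  {"dx": 0, "dy": 0, "dz": 0, "ax": -0.71, "ay": 0, "az": 0, "fingers": 0},
  {"dx": 0, "dy": 0, "dz": 0, "ax": 0, "ay": 0, "az": 0, "fingers": 0},
  {"dx": 0, "dy": 0, "dz": 0, "ax": 0, "ay": 0, "az": 0, "fingers": 0},
])

```text
clock: 25.85
tool_pos: [0.6202, -0.1913, 0.1092]
orientation: [2.6, 90.0, 172.6]
force: [0.7, 0.4, 0.2]
opening: 0.0127
```

```bash
python3 - <<'E'
from h import *
plan([.6305-.172*.053,-.139-.985*.053,.0356],170.1); st()
c=cam("wrist"); s=cam("side");t=cam("top");cv2.imwrite("pics/w20.png",np.vstack([np.hstack([c[0][50:350,100:540],cv2.resize(s[0][140:240,270:403],(360,270+30))]),cv2.resize(t[0][140:270,240:440],(800,520))[:290]]))
E
```

```text
t 25.85 pos [ 0.6202 -0.1913  0.1092] z heading 170.0 open 0.0127 F [0.7 0.4 0.2]
 total shift in present tool axes mm [73.6 -0.3 -1.2] turn units(5deg) [-0.02  0.01 -0.  ]
t 25.85 pos [ 0.6202 -0.1913  0.1092] z heading 170.0 down [-0.001  0.    -1.   ] open 0.0127 F [0.7 0.4 0.2] q [  0.  25. -13.  -0. -53. -10.]
```

View pics/w20.png

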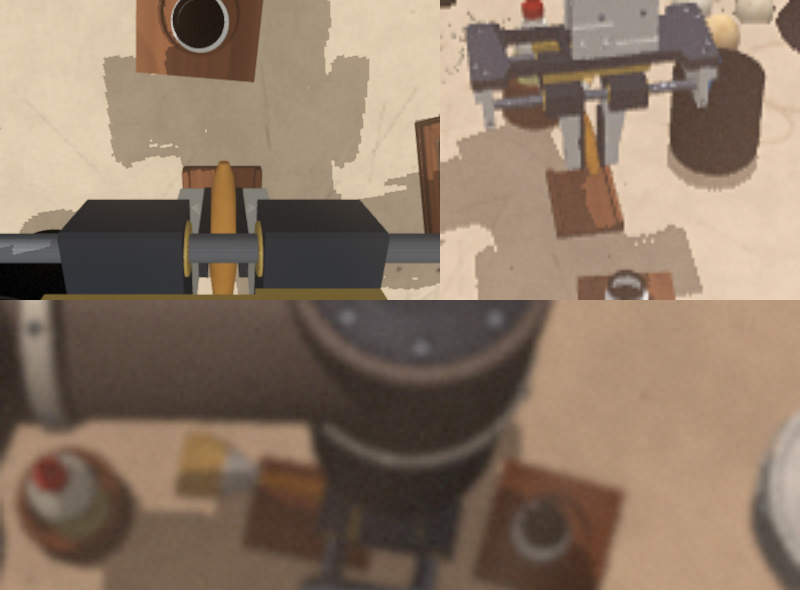

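send_rows([
  {"dx": 20, "dy": 0, "dz": -1, "ax": 0, "ay": 0, "az": 0, "fingers": 0},
  {"dx": 20, "dy": 0, "dz": 0, "ax": 0, "ay": 0, "az": 0, "fingers": 0},
  {"dx": 15, "dy": 0, "dz": 0, "ax": 0, "ay": 0, "az": 0, "fingers": 0},
  {"dx": 10, "dy": 0, "dz": 0, "ax": 0, "ay": 0, "az": 0, "fingers": 0},
  {"dx": 5, "dy": 0, "dz": 0, "ax": 0, "ay": 0, "az": 0, "fingers": 0},
  {"dx": 0, "dy": 0, "dz": 0, "ax": 0, "ay": 0, "az": 0, "fingers": 0},
])

```text
clock: 26.75
tool_pos: [0.6218, -0.1915, 0.0395]
orientation: [32.8, 90.0, -157.1]
force: [0.3, -0.3, -0.9]
opening: 0.0126
```

```bash
python3 - <<'E'
from h import *
st()
c=cam("wrist"); s=cam("side");t=cam("top");cv2.imwrite("pics/w21.png",np.vstack([np.hstack([c[0][50:350,100:540],cv2.resize(s[0][140:240,270:403],(360,270+30))]),cv2.resize(t[0][140:270,240:440],(800,520))[:290]]))
E
```

```text
t 26.75 pos [ 0.6218 -0.1915  0.0395] z heading 170.08 down [-0. -0. -1.] open 0.0126 F [ 0.3 -0.3 -0.9] q [  0.  29. -16.   0. -45. -10.]
```

View pics/w21.png

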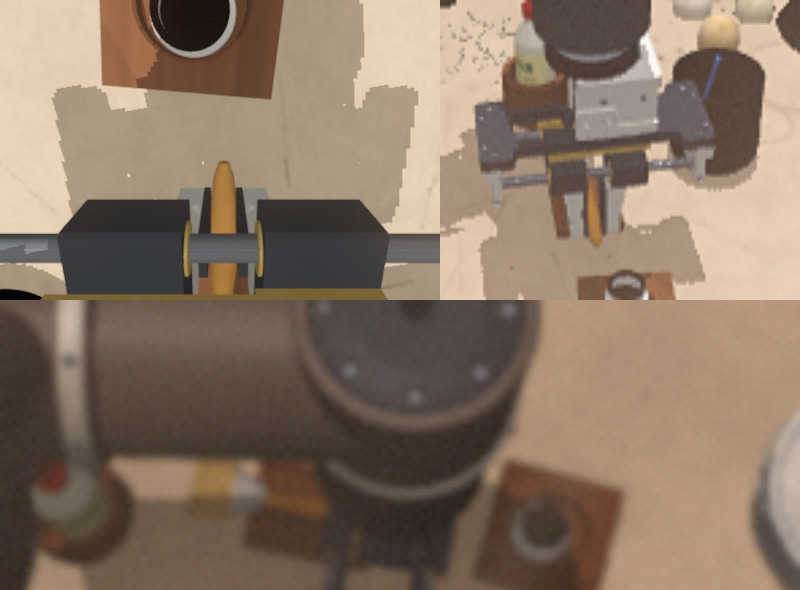

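send_rows([
  {"dx": 3, "dy": 0, "dz": 0, "ax": 0, "ay": 0, "az": 0, "fingers": 0},
  {"dx": 0, "dy": 0, "dz": 0, "ax": 0, "ay": 0, "az": 0, "fingers": 0},
  {"dx": 0, "dy": 0, "dz": 0, "ax": 0, "ay": 0, "az": 0, "fingers": 0.4},
  {"dx": 0, "dy": 0, "dz": 0, "ax": 0, "ay": 0, "az": 0, "fingers": 0.4},
  {"dx": 0, "dy": 0, "dz": 0, "ax": 0, "ay": 0, "az": 0, "fingers": 0.4},
  {"dx": -10, "dy": 0, "dz": 0, "ax": 0, "ay": 0, "az": 0, "fingers": 0.4},
  {"dx": -30, "dy": 0, "dz": 0, "ax": 0, "ay": 0, "az": 0, "fingers": 0.4},
  {"dx": -50, "dy": 0, "dz": 0, "ax": 0, "ay": 0, "az": 0, "fingers": 0.4},
  {"dx": -50, "dy": 0, "dz": 0, "ax": 0, "ay": 0, "az": 0, "fingers": 0.4},
  {"dx": -50, "dy": 0, "dz": 40, "ax": 0, "ay": 0, "az": 0, "fingers": 0.4},
  {"dx": -50, "dy": 0, "dz": 50, "ax": 0, "ay": 0, "az": 0, "fingers": 0.4},
  {"dx": 0, "dy": 0, "dz": 40, "ax": 0, "ay": 0, "az": 0, "fingers": 0.4},
])

```text
clock: 28.4
tool_pos: [0.5007, -0.1705, 0.2743]
orientation: [-175.9, 89.5, -5.8]
force: [1.3, 0.4, 0.1]
opening: 0.0353
```

```bash
python3 - <<'E'
from h import *
st()
c=cam("wrist"); s=cam("side");t=cam("top");cv2.imwrite("pics/w22.png",np.vstack([np.hstack([cv2.resize(c[0],(400,250)),cv2.resize(s[0][110:235,200:400],(400,250))]),cv2.resize(t[0][140:270,240:440],(800,520))[:340]]))
E
```

```text
t 28.4 pos [ 0.5007 -0.1705  0.2743] z heading 170.1 down [ 0.008 -0.001 -1.   ] open 0.0353 F [1.3 0.4 0.1] q [  3.   6. -16.   0. -68. -12.]
```

View pics/w22.png

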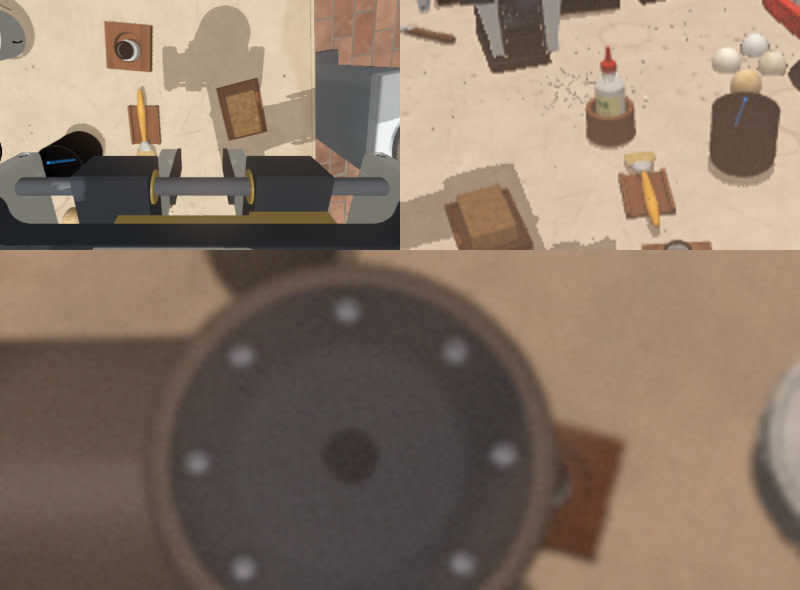

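send_rows([
  {"dx": -20, "dy": -30, "dz": 0, "ax": 0, "ay": 0, "az": 0, "fingers": 0.4},
  {"dx": -20, "dy": -50, "dz": 0, "ax": 0, "ay": 0, "az": 0, "fingers": 0.4},
  {"dx": -20, "dy": -50, "dz": 0, "ax": 0, "ay": 0, "az": 0, "fingers": 0.4},
  {"dx": -20, "dy": -50, "dz": 0, "ax": 0, "ay": 0, "az": 0, "fingers": 0.4},
  {"dx": 0, "dy": -50, "dz": 0, "ax": 0, "ay": 0, "az": 0, "fingers": 0.4},
  {"dx": 0, "dy": -50, "dz": 0, "ax": 0, "ay": 0, "az": 0, "fingers": 0.4},
  {"dx": 0, "dy": -50, "dz": 0, "ax": 0, "ay": 0, "az": 0, "fingers": 0.4},
  {"dx": 0, "dy": -50, "dz": 0, "ax": 0, "ay": 0, "az": 0, "fingers": 0.4},
  {"dx": 0, "dy": -40, "dz": 0, "ax": 0, "ay": 0, "az": 0, "fingers": 0.4},
  {"dx": 0, "dy": 0, "dz": 0, "ax": 0, "ay": 0, "az": 0, "fingers": 0.4},
  {"dx": 0, "dy": 0, "dz": 0, "ax": 0, "ay": 0, "az": 0, "fingers": 0.4},
])

```text
clock: 29.92
tool_pos: [0.573, 0.2436, 0.349]
orientation: [60.1, 89.9, -129.8]
force: [-0.1, -0.0, 0.7]
opening: 0.0349
```

```bash
python3 - <<'E'
from h import *
st()
s=cam("side");t=cam("top")
r=rectify(t,.38,.70,-.36,.10,.008,.6)
cv2.imwrite("pics/f1.png",r)
cv2.imwrite("pics/f2.png",cv2.resize(s[0][120:300,190:420],None,fx=3.4,fy=3.3))
E
```

```text
t 29.925 pos [0.573  0.2436 0.349 ] z heading 170.1 down [-0.001 -0.001 -1.   ] open 0.0349 F [-0.1 -0.   0.7] q [ 41.  13.   3.   0. -80. -51.]
```

View pics/f1.png

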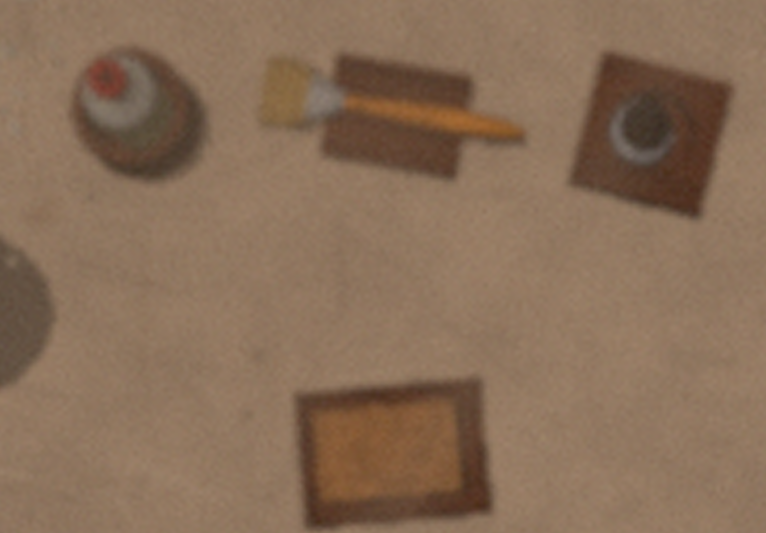

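View pics/f2.png

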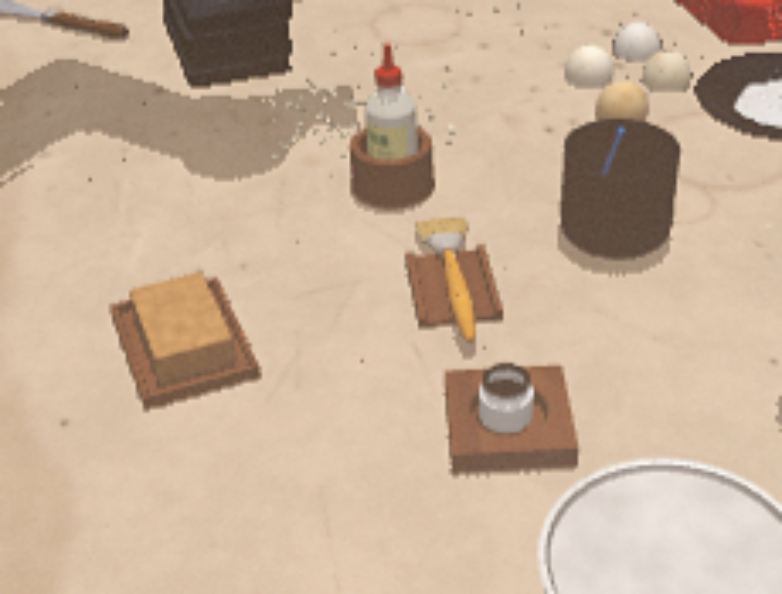

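```bash
python3 - <<'E'
from h import *
s=cam("side");t=cam("top")
print("pot side/top",px2w(s,[(338.8,234.8)],.040).round(4))
for z in(.034,.040,.052): print(z,w2px(s,[.6185,-.291,z]))
print("nozzle",w2px(s,[.627,.012,.138]),"seen 303.8,133.6")
r=rectify(t,.56,.68,-.36,-.23,.040,.25); r2=rectify(t,.56,.70,-.03,.07,.138,.25)
cv2.imwrite("pics/f3.png",r); 
m=(r.max(2)<75).astype(np.uint8); m=cv2.morphologyEx(m,cv2.MORPH_OPEN,np.ones((9,9)))
q=max(cv2.findContours(m,0,1)[0],key=cv2.contourArea);(u,v),R=cv2.minEnclosingCircle(q);print("pot mouth top",.68-v*.00025,-.23-u*.00025,R*.25)
h=cv2.cvtColor(r2,cv2.COLOR_BGR2HSV);m=((h[...,0]<8)|(h[...,0]>172))&(h[...,1]>130);v,u=np.nonzero(m);print("nozzle top at .138 plane",.70-v.mean()*.00025,.07-u.mean()*.00025)
print("at .115", px2w(t,w2px(t,[.70-v.mean()*.00025,.07-u.mean()*.00025,.138]),.115))
E
```

```text
pot side/top [[ 0.619  -0.2909  0.04  ]]
0.034 [[338.58341971 236.86180514]]
0.04 [[338.62172616 234.87381221]]
0.052 [[338.69939276 230.84314205]]
nozzle [[302.06493335 132.61252204]] seen 303.8,133.6
pot mouth top 0.6195006523132325 -0.28532138824462894 14.511565208435059
nozzle top at .138 plane 0.6240775172664486 0.0102364594692839
at .115 [[0.62913876 0.01476675 0.115     ]]
```

View pics/f3.png

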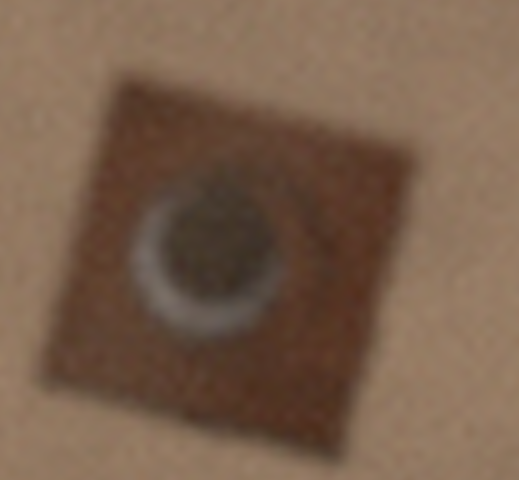

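```bash
python3 - <<'E'
from plant import ctrl
print(ctrl.close_job(), ctrl.get_obs()['clock'])
E
```

```text
the job is handed in; nothing more can be done
the job is handed in; nothing more can be done
```

All four things are back in their holders, and I handed the job in at about 30 s of the 112 s allowed. No verdict was reported. The figures below are from my last camera checks, which are good to about 2 mm.

- **Glue bottle:** it stands upright in the collar. The nozzle appeared within 2 pixels of where a seated bottle would put it.
- **Ink pot:** it sits in the hollow. The side view puts its mouth about 40 mm above the table, which is what a seated pot gives, and its centre within about 1 mm of the well's. The overhead view put the centre about 6 mm off in y. I did not resolve that difference, but either value is within the 11 mm limit.
- **Sanding block:** it lies flat in the tray, about 3 mm off centre and lined up with it.
- **Brush:** it lies along the groove, about 2 mm off along it and 2 mm across, and turned about 1° from the rest. I gripped it near the handle end, not at its middle, to keep the gripper clear of the black cup. I judged its height and flatness by eye only.

The arm never came close enough to touch the cup or the pail, and they looked unmoved in the pictures. I did not measure them again.

The first two move calls were refused because some fields were left out, and the arm did not move.

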